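# Charge the hand-pumped pressure filter

## Robot

A 6-joint arm with a two-finger parallel gripper is mounted at the origin on a cart in front of the work surface, level with it; the furniture and walls round the work are solid. World frame = base frame: x ahead of the robot, y to its left, z up, the work surface at z = 0. Lengths are in mm, angles in degrees, forces in N, time in s.
With the tool pointing down it reaches from about 400 to 925 mm from the base axis. Payload 3.4 kg.
Tool frame: the origin (TCP) lies between the finger pads; the fingertips stand manip.tip_reach ahead of it and the grasp point (between the pads) lies 5 mm behind it (manip.tip_reach is the distance from the TCP to the fingertips, in mm); z points along the fingers, y is the line along which they close (so a half turn about z gives the same grasp; the last joint's range is limited). The gripper opens to 85 mm and grips with 20 to 120 N. Pads are 22 mm wide; open, the fingers measure 114 mm over their backs; the gripper's body (76 mm by 85 mm) begins 54 mm behind the grasp point. The pads swing forward as they close: fully open they stand 13 mm farther back than shut.
Start: joints at [-67.867, 17.578, 86.31, -0, 76.112, -4.211], TCP at [255.145, -515.298, 212.405] pointing down, gripper open.
Joint ranges: [-179.03, 179.03], [-60, 130.46], [8.19, 133.38], [-81.62, 261.62], [5.75, 156.47], [-153.77, 153.77]. Speed limits (degrees/s): [147.25, 147.25, 180, 180, 180, 180].

## Interface

Orientations are given as a 3x3 rotation matrix whose columns are the frame's x, y, z axes.
In Python, from rig import manip, grab_frame, camera_info gives the robot as it stands. The module is installed in compiled form; this text tells all that it offers.
- The arm moves only by the tool carry_out, never from a script. Its argument "deltas" is a list that holds one entry, the list of rows, each a list of 5 numbers: the opening in per cent of the stroke, from 0 (shut) to 100 (fully open), then the shift along the tool's x, y, z in m, then the turn about the tool's z in rad. A call has exactly 5 rows; each row shifts and turns the commanded pose from where the row before left it, along the tool's axes as they then stand; what a row does not reach is not made up. A row lasts 1/12 s, in which the tool goes at most 41.7 mm and 7.16 degrees, less where a joint would pass 70% of its speed; a pose out of reach is approached as far as the arm can. A call is refused whole if a number of a shift passes 0.0417 or a number of a turn 0.125, either way. A call with a gripper value outside its range is refused whole. The fingers move at their own pace and stop on an object; the grip force is fixed at half the most. Time passes only in rows, so rows that do not move let the fingers close, or fill a call up. It gives the time, the measured TCP pose, the force, the opening and the grip force at its end, in the units of the state.
- manip.read_state(): the state, without advancing time (a new reading comes with each control period).
- grab_frame(name): name is "scene" or "top" or "wrist"; returns (picture, depth): 400x640x3 uint8, red, green, blue; 400x640 float32, mm along the optical axis (not along the pixel's ray), 0 where there is no reading.
- camera_info(name): a dict with "intrinsics" (3x3 intrinsics, pixels), "R" (3x3) and "t" (3): a world point X has camera coordinates R X + t. Camera axes: x right, y down, z forward; pixel columns grow to the right and rows downward; lengths in mm; the calibration is good to about 2 mm. A picture is of the moment at which its call begins: read the wrist's pose just before it. camera_info takes no time and is no camera call; for the wrist camera it gives the pose at the moment of the call.
- manip.finish_job(): hands the job in; it is judged then, once.
The state is a dict: "time": time; "joint_pos": joint angles; "dq": joint speeds; "joint_efforts": joint torques, N m; "position": TCP position; "tcp_rot": TCP orientation; "contact_force": force on the tool from outside, world axes, zero at the start; "ft_torque": the same for the moment, N m; "grip_width": opening from 0.0 (shut) to 1.0 (fully open); "finger_force": force on a finger pad.
Only numpy, scipy, OpenCV 4.12 (cv2) and the standard library are available. Lean on these libraries where they do the work, as an engineer would, in place of code of your own. Each camera call takes 0.05 s, during which the arm holds its last target. There are 200 camera calls.

## Task

Get the hand-pumped pressure filter ready to run. Push the small beaker gently along the bench, without gripping or lifting it, until it stands upright with its mouth centred under the outlet nozzle, and push the black vent handle on the lid fully shut against its stop; then press the hand pump's knob right down and let it rise again, stroke after stroke, until the indicator pin on the lid stands fully out. Leave the pump's knob up, and do not disturb the flask and the sample bottle beside the filter.

Things in the scene. Friction and masses are not known exactly. Their poses are not given: they have to be found in the camera images.
- pressure_filter: bench pressure filter on a grey base plate 126 x 196 mm, fixed. Origin: on the bench under the axis of the steel vessel (105 mm across its flange, lid 149 mm high); x points to its back, y to its left. The hand pump stands on its right (y = -88 mm); the outlet with its white disc filter holder (47 mm across, 68 to 116 mm high, 60 to 73 mm from the axis) points to its front left
- outlet (a point): tip of the outlet's downturned steel nozzle (8 mm across), centre of its lower end, 73 mm above the bench, 110 mm from the vessel's axis; nothing but the beaker goes under it
- beaker: small loose glass beaker, about 40 g, 52 mm across the rim (57 with its lip), 60 mm high. Origin: centre of its foot; z up. The wall is 46 mm across and the rim flares 3 to 5 mm beyond it, so an upright finger meets the rim first and may tip it: lean the fingers about 20 degrees so that only their tips touch, low on the wall
- beaker_mouth (a point): centre of the beaker's mouth, 60 mm above its foot
- vent (a joint): angle of the vent handle on the lid (rad): 0 = fully shut against its stop (handle points to the unit's left, +y), up to 1.5 = open (handle points to its front, -x); turns about a vertical axis, grows anticlockwise seen from above, stays where it is left (about 2.3 N at the tab). Open by more than 0.1 to 0.3 rad it leaks and pumping raises nothing
- vent_axis (a point): point on the vertical axis of the vent handle and of the pin, 171 mm above the bench
- vent_tab (a point): middle of the upright black tab at the end of the vent handle, 52 mm from its axis, 171 mm above the bench; the tab is 7 mm thick along the way it swings, 18 mm along the handle, and reaches from 160 to 182 mm above the bench. The lid lies below, at 149 mm or less, wing nuts to 154 mm
- plunger (a joint): how far the hand pump's knob is pressed (m): 0 = up, 0.025 = bottom of the stroke; a spring pushes it back, 4 N at the top to 10 N at the bottom (about 2.2 N more while it raises the pin), some more when pressed fast (40 N per m/s); it rises by itself in about 0.3 s
- plunger_top (a point): centre of the top of the black mushroom knob (46 mm across) of the hand pump, 178 mm above the bench when up; press straight down
- pin (a joint): how far the steel indicator pin (9 mm across, in the middle of the vent handle's hub) stands out (m): about 0 = in, 0.030 = fully out. With the vent shut each full stroke raises it about 6 mm, a stroke of less than 18 mm little or nothing; it stays up between strokes, bar a slight sink as the knob rises. Four to eight full strokes bring it out, and more do no harm
- pin_top (a point): centre of the top of the indicator pin, 169 mm above the bench when in, 199 mm when fully out
- flask: bystander: loose conical glass flask 63 mm across, 102 mm high, in front of the unit. Origin: centre of its foot
- sample: bystander: loose white plastic bottle with a blue screw cap, 60 mm across, 136 mm high, behind the outlet. Origin: centre of its foot
Not all that is in view belongs to the job. What is shaped like the beaker but orange is not meant.

How it is judged:
By the outcome, as a careful person would: the job done as asked, in the order asked, and still so for the second after the job is handed in, with the robot touching nothing.
It also fails if it takes over 61 s, if anything falls off the work surface, if the arm or the gripper's body presses on something with over 40 N, if the wrist force passes 120 N, or if a joint passes its speed limit or range.

## Working session

There is one attempt and no reset: what is moved stays moved. The work goes in short steps, Python scripts to look and compute and a tool call to move; the robot and the scene stay as the last step left them, time stands still between calls to the robot, and variables do not carry over. Pictures are saved under pics/ and viewed, at most 11 in all, crops included, and the job is handed in when it is done.

Besides the shell and the picture viewer there is one more tool, called after "Call:" as a command line: name --argument value ..., lists and objects as JSON in quotes. carry_out: Moves the arm, as the interface text tells. Its arguments: {"type":"object","properties":{"deltas":{"type":"array"}},"required":["deltas"]}

```bash
mkdir -p pics; python3 - <<'E'
from rig import manip, grab_frame, camera_info
import cv2,numpy as np
s=manip.read_state();print(s['time'],s['position'],np.round(s['tcp_rot'],3).tolist(),s['grip_width'],manip.tip_reach)
for n in("scene","top"):
    p,d=grab_frame(n);cv2.imwrite(f"pics/{n}0.png",p[...,::-1]);np.savez(f"{n}0.npz",p=p,d=d)
    c=camera_info(n);print(n,np.round(c["intrinsics"],1).tolist(),np.round(c["R"],4).tolist(),np.round(c["t"],1))
E
```

```text
0.0 [ 254.87640609 -514.59275748  211.47684022] [[0.896, 0.444, -0.001], [0.444, -0.896, 0.002], [0.0, -0.002, -1.0]] 1.0016265061356298 14.0
scene [[411.6, 0.0, 327.6], [0.0, 411.6, 198.1], [0.0, 0.0, 1.0]] [[-0.8333, -0.5528, -0.0095], [-0.3394, 0.525, -0.7805], [0.4364, -0.6471, -0.6251]] [455.9 332.1 655.5]
top [[400.3, 0.0, 322.8], [0.0, 400.3, 202.0], [0.0, 0.0, 1.0]] [[-0.0299, -0.9995, 0.0123], [-0.9975, 0.0291, -0.0642], [0.0638, -0.0142, -0.9979]] [-26.3 569.1 982.7]
```

View pics/scene0.png

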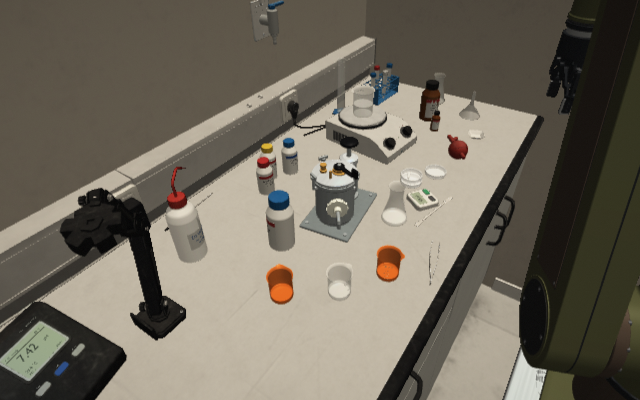

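View pics/top0.png

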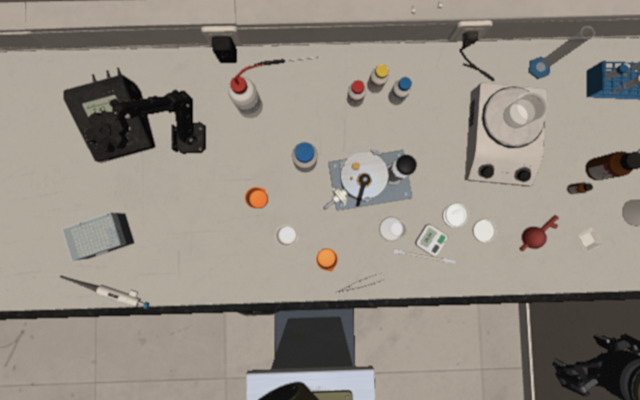

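The scene view shows the filter at (335,200), the clear beaker at (340,280) between two orange ones, the flask at (395,205) and the sample bottle at (281,220). In the top view the filter is at (365,180), pump knob (404,166), clear beaker (287,235), flask (391,229), sample cap (304,155), and outlet about (335,200). The vent handle points to about (360,203).

```bash
cat > h.py <<'E'
import numpy as np,cv2
from rig import manip,grab_frame,camera_info
def ray(n,uv,z,c=None):
    c=c or camera_info(n);K,R,t=map(np.array,(c["intrinsics"],c["R"],c["t"]));
    o=-R.T@t;d=R.T@np.linalg.inv(K)@np.array([uv[0],uv[1],1.]);return o+d*(z-o[2])/d[2]
def proj(n,X,c=None):
    c=c or camera_info(n);q=np.array(c["intrinsics"])@(np.array(c["R"])@np.array(X)+np.array(c["t"]));return q[:2]/q[2]
def cloud(n,d,c=None):
    c=c or camera_info(n);K,R,t=map(np.array,(c["intrinsics"],c["R"],c["t"]));
    v,u=np.indices(d.shape);P=np.stack([(u-K[0,2])/K[0,0]*d,(v-K[1,2])/K[1,1]*d,d],-1);return (P-t)@R
E
python3 - <<'E'
from h import *
f=np.load("top0.npz");p,d=f['p'],f['d'];X=cloud("top",d)
hsv=cv2.cvtColor(p,cv2.COLOR_RGB2HSV)
for n,uv in dict(lid=(368,165),knob=(404,166),cap=(304,155),beaker=(287,235),flask=(391,229),tab=(359,204),plate=(395,195),bench=(300,200)).items():
    print(n,p[uv[1],uv[0]],hsv[uv[1],uv[0]],np.round(X[uv[1],uv[0]],0))
# plate corners
m=((hsv[...,0]>95)&(hsv[...,0]<125)&(hsv[...,1]>30)).astype(np.uint8)
m[:140]=0;m[215:]=0;m[:,:322]=0;m[:,416:]=0
pts=np.argwhere(m)[:,::-1].astype(np.float32);r=cv2.minAreaRect(pts);b=cv2.boxPoints(r)
print(m.sum(),b.tolist());W=np.array([ray("top",q,8)for q in b]);print(np.round(W,0),W.mean(0),np.linalg.norm(np.diff(W,axis=0),axis=1))
def hts(lo,hi,x0,x1,y0,y1):
    k=(X[...,2]>lo)&(X[...,2]<hi);k[:y0]=0;k[y1:]=0;k[:,:x0]=0;k[:,x1:]=0
    P=X[k];c,rr=cv2.minEnclosingCircle(P[:,:2].astype(np.float32));return len(P),np.round(c,1),round(rr,1),np.round(np.median(P[:,2]),1)
print("cap",hts(120,145,285,325,135,175));print("knob",hts(165,185,392,420,150,182));print("lid",hts(140,156,335,392,145,205))
print("tab",hts(174,190,340,392,150,215));print("beaker",hts(30,70,270,304,220,252));print("flask",hts(85,110,375,410,212,246))
im=cv2.resize(p[130:270,255:445],None,fx=4,fy=4,interpolation=cv2.INTER_CUBIC);cv2.imwrite("pics/topc.png",im[...,::-1])
q=np.load("scene0.npz")['p'];cv2.imwrite("pics/scc.png",cv2.resize(q[125:305,240:440],None,fx=3.3,fy=3.3,interpolation=cv2.INTER_CUBIC)[...,::-1])
E
```

```text
lid [194 191 189] [ 12   7 194] [ 638. -143.  147.]
knob [53 50 50] [ 0 14 53] [ 629. -215.  177.]
cap [ 45  95 142] [105 174 142] [666.  -3. 136.]
beaker [219 218 218] [  0   1 219] [488.  49.   8.]
flask [213 210 208] [ 12   6 213] [ 496. -213.   11.]
tab [63 67 71] [105  29  71] [ 551. -117.  179.]
plate [125 133 140] [104  27 140] [ 581. -226.   11.]
bench [176 169 157] [ 19  28 176] [576.  15.  -2.]
21 [[336.6461486816406, 204.1692657470703], [372.8307800292969, 199.6461944580078], [373.3230895996094, 203.5846405029297], [337.1384582519531, 208.1077117919922]]
[[ 562.  -78.    8.]
 [ 571. -170.    8.]
 [ 561. -171.    8.]
 [ 552.  -79.    8.]] [ 561.56349593 -124.50702644    8.        ] [92.41595657 10.05745834 92.35872561]
cap (312, array([675.2,  -2.6]), 21.9, np.float64(135.9))
knob (345, array([ 634.6, -220.2]), 22.5, np.float64(176.0))
lid (1538, array([ 618.8, -134.4]), 59.7, np.float64(145.3))
tab (28, array([ 556.5, -115.6]), 8.1, np.float64(180.7))
beaker (139, array([489.4,  47.7]), 27.6, np.float64(58.3))
flask (120, array([ 497.5, -212.9]), 20.4, np.float64(99.5))
```

View pics/topc.png

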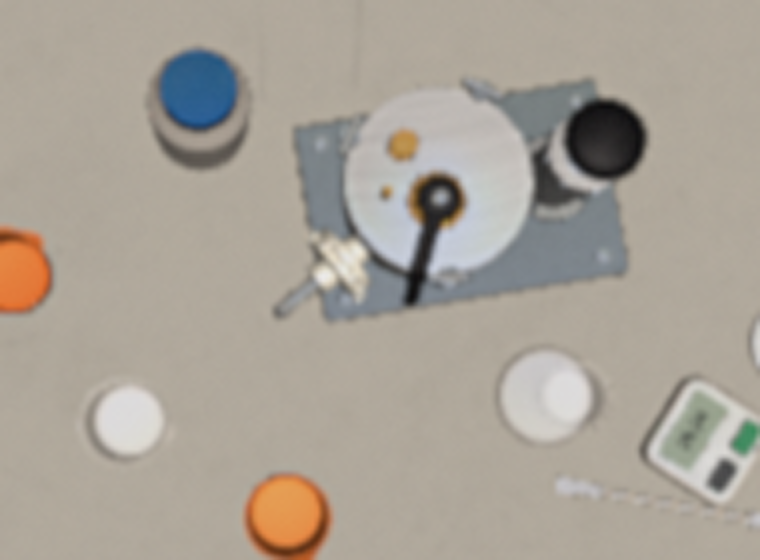

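View pics/scc.png

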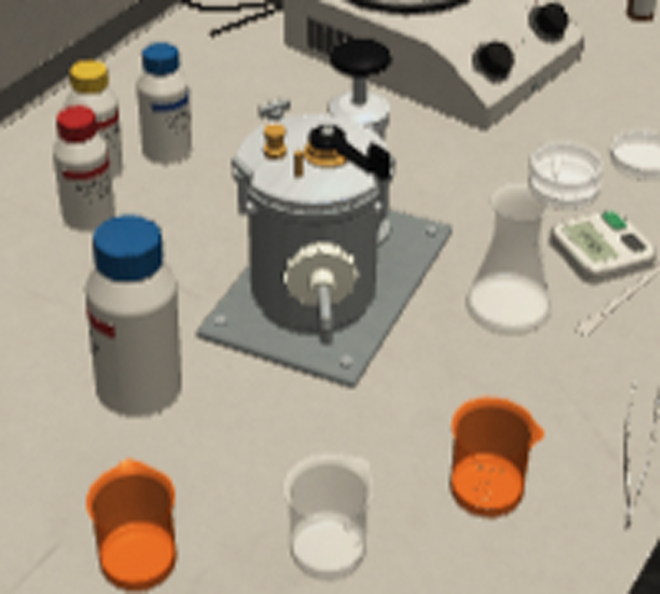

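The top crop shows plate corners (crop px) (293,128), (590,80), (628,270), (328,322), hub (440,197), vent tab (412,298), outlet tube end (280,313) and clear beaker foot (128,421). In the scene crop the nozzle tip is at (327,340) and the beaker is upright.

```bash
python3 - <<'E'
from h import *
T=lambda u,v:(u/4+255-.4,v/4+130-.4); S=lambda u,v:(u/3.3+240-.4,v/3.3+125-.4)
C=np.array([ray("top",T(*q),9) for q in[(293,128),(590,80),(628,270),(328,322)]])
print(C.round(0).tolist(),C.mean(0),np.linalg.norm(np.roll(C,-1,0)-C,axis=1))
e=(C[0]-C[1]+C[3]-C[2])[:2];yaw=np.degrees(np.arctan2(-e[0],e[1]));print("yaw edges",yaw)
hub=ray("top",T(440,197),171);tab=ray("top",T(410,298),182);knob=ray("top",T(605,139),178)
print("hub",hub,"tab",tab,np.linalg.norm((tab-hub)[:2]),"knob",knob)
lidc=ray("top",T(438,181),149);print("lid",lidc, np.linalg.norm((knob-lidc)[:2]))
v=(lidc-knob)[:2];print("yaw knob",np.degrees(np.arctan2(-v[0],v[1])))
w=(tab-hub)[:2];print("tab dir",np.degrees(np.arctan2(w[1],w[0])))
print("nozzle scene",ray("scene",S(327,340),73),"top@90",ray("top",T(280,313),90),ray("top",T(280,313),80), "beaker foot",ray("top",T(128,421),3))
q=ray("scene",S(327,340),73);print(np.linalg.norm((q-lidc)[:2]))
E
```

```text
[[671.0, -59.0, 9.0], [697.0, -250.0, 9.0], [575.0, -269.0, 9.0], [547.0, -77.0, 9.0]] [ 622.35455587 -163.65821305    9.        ] [192.14991987 123.64356673 193.04246377 125.29023742]
yaw edges 7.902391774919097
hub [ 605.06399248 -131.38396727  171.        ] tab [ 551.07676727 -112.39065416  182.        ] 57.23081712624363 knob [ 632.63957441 -219.19676877  178.        ]
lid [ 616.50744934 -133.27783826  149.        ] 87.42029557765734
yaw knob 10.634036984739812
tab dir 160.61755445773923
nozzle scene [549.89723418 -48.35393915  73.        ] top@90 [549.73110965 -45.83772698  90.        ] [550.22188632 -46.02134142  80.        ] beaker foot [488.63010951  50.49123057   3.        ]
107.93048413052789
```

Call:
carry_out --deltas '[[[35,0.0223,-0.0241,0,0],[35,0.0223,-0.0241,0,0],[35,0.0223,-0.0241,0,0],[35,0.0223,-0.0241,0,0],[35,0.0223,-0.0241,0,0]]]'

```text
time: 0.52
position: [301.4, -356.1, 211.9]
tcp_rot: [[0.896, 0.443, -0.0], [0.443, -0.896, 0.001], [-0.0, -0.001, -1.0]]
contact_force: [0.6, -0.1, 0.0]
grip_width: 0.352
finger_force: 0.0
```

Call:
carry_out --deltas '[[[35,0.0223,-0.0241,0,0],[35,0.0223,-0.0241,0,0],[35,0.0223,-0.0241,0,0],[35,0.0223,-0.0241,0,0],[35,0.0223,-0.0241,0,0]]]'

```text
time: 0.93
position: [347.8, -198.6, 212.2]
tcp_rot: [[0.896, 0.443, -0.0], [0.443, -0.896, 0.0], [-0.0, -0.0, -1.0]]
contact_force: [0.6, -0.8, 0.0]
grip_width: 0.355
finger_force: 0.0
```

Call:
carry_out --deltas '[[[35,0.0223,-0.0241,0,0],[35,0.0223,-0.0241,0,0],[35,0.0223,-0.0241,0,0],[35,0.0223,-0.0241,0,0],[35,0.0223,-0.0241,0,0]]]'

```text
time: 1.35
position: [394.3, -41.2, 212.3]
tcp_rot: [[0.896, 0.444, -0.0], [0.444, -0.896, 0.0], [-0.0, -0.0, -1.0]]
contact_force: [0.7, 0.1, -0.5]
grip_width: 0.351
finger_force: 0.0
```

Call:
carry_out --deltas '[[[35,0.0223,-0.0241,0,0],[35,0.0223,-0.0241,0,0],[35,0.0223,-0.0241,0,0],[35,0.0223,-0.0241,0,0],[35,0.0223,-0.0241,0,0]]]'

```text
time: 1.77
position: [440.7, 116.2, 212.2]
tcp_rot: [[0.896, 0.444, -0.001], [0.444, -0.896, -0.0], [-0.001, -0.0, -1.0]]
contact_force: [1.1, -0.9, -0.0]
grip_width: 0.349
finger_force: 0.0
```

Call:
carry_out --deltas '[[[35,0,0,0,-0.12],[35,0,0,0,-0.12],[35,0,0,0,-0.12],[35,0,0,0,-0.12],[35,0,0,0,-0.12]]]'

```text
time: 2.18
position: [440.5, 114.8, 212.0]
tcp_rot: [[0.483, 0.875, -0.001], [0.875, -0.483, -0.0], [-0.001, -0.001, -1.0]]
contact_force: [0.9, 0.1, 0.2]
grip_width: 0.352
finger_force: 0.0
```

Call:
carry_out --deltas '[[[35,0,0,0,-0.12],[35,0,0,0,-0.12],[35,0,0,0,-0.12],[35,0,0,0,-0.12],[35,0,0,0,-0.12]]]'

```text
time: 2.6
position: [440.5, 114.5, 212.0]
tcp_rot: [[-0.095, 0.995, -0.001], [0.995, 0.095, -0.0], [-0.0, -0.001, -1.0]]
contact_force: [0.2, -0.8, 0.1]
grip_width: 0.352
finger_force: 0.0
```

Call:
carry_out --deltas '[[[35,0,0,0,-0.12],[35,0,0,0,-0.12],[35,0,0,0,-0.12],[35,0,0,0,-0.112],[35,0,0,0,0]]]'

```text
time: 3.02
position: [440.5, 114.5, 212.1]
tcp_rot: [[-0.534, 0.845, -0.001], [0.845, 0.534, -0.0], [0.0, -0.001, -1.0]]
contact_force: [-0.8, -0.1, -0.3]
grip_width: 0.351
finger_force: 0.0
```

```bash
python3 - <<'E'
from h import *
s=manip.read_state();print(s['time'],s['position'],np.round(s['tcp_rot'],3).tolist(),s['grip_width'],s['joint_pos'])
c=camera_info("wrist");p,d=grab_frame("wrist");cv2.imwrite("pics/w1.png",p[...,::-1]);np.savez("w1.npz",p=p,d=d)
print(-np.array(c["R"]).T@c["t"]);print(proj("wrist",[489,49,60],c),proj("wrist",[551,-48,73],c))
E
```

```text
3.0167 [440.51425003 114.50789144 212.05686923] [[-0.534, 0.845, -0.001], [0.845, 0.534, -0.0], [0.0, -0.001, -1.0]] 0.3506609986758808 [ 9.25034259e+00  7.96937562e+00  9.96690142e+01  1.04342960e-03
  7.24155005e+01 -2.30492042e+01]
[403.87389554 171.84139579 373.40546196]
[321.33065212 261.85207676] [321.48352391 368.79826252]
```

View pics/w1.png

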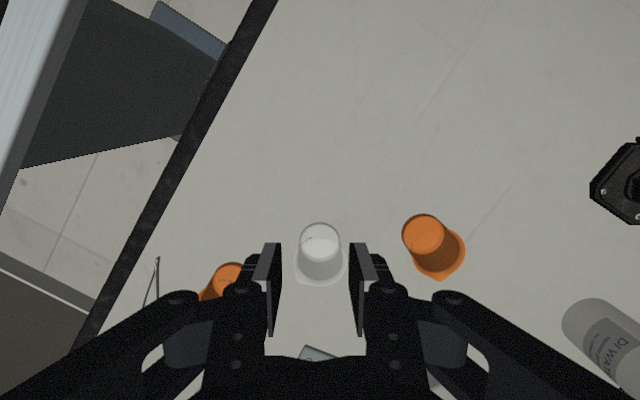

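The wrist view shows the clear beaker upright between the fingers, foot at (320,243) and rim about (320,265), where my estimate puts it (321,262). I'll descend behind it.

Call:
carry_out --deltas '[[[35,0,0.006,0.0306,0],[35,0,0,0.0306,0],[35,0,0,0.0306,0],[35,0,0,0.0306,0],[35,0,0,0.0306,0]]]'

```text
time: 3.48
position: [446.1, 117.8, 58.3]
tcp_rot: [[-0.529, 0.849, 0.001], [0.849, 0.529, 0.0], [-0.0, 0.001, -1.0]]
contact_force: [0.6, -0.1, -0.4]
grip_width: 0.35
finger_force: 0.0
```

Call:
carry_out --deltas '[[[35,-0.012,0,0,0],[35,-0.012,0,0,0],[35,-0.01,0,0,0],[35,-0.005,0,0,0],[35,-0.002,0,0,0]]]'

```text
time: 3.9
position: [470.7, 81.9, 61.3]
tcp_rot: [[-0.53, 0.848, 0.005], [0.848, 0.53, 0.0], [-0.002, 0.004, -1.0]]
contact_force: [1.2, -0.1, 0.3]
grip_width: 0.356
finger_force: 0.0
```

Call:
carry_out --deltas '[[[35,-0.003,0,0.0005,0],[35,-0.003,0,0.0005,0],[35,-0.003,0,0.0005,0],[35,-0.003,0,0.0005,0],[35,-0.003,0,0.0005,0]]]'

```text
time: 4.32
position: [475.8, 70.3, 57.0]
tcp_rot: [[-0.532, 0.847, 0.0], [0.847, 0.532, 0.0], [-0.0, 0.0, -1.0]]
contact_force: [-0.8, 0.3, -0.5]
grip_width: 0.347
finger_force: 0.0
```

```bash
cat > bk.py <<'E'
from h import *
import sys
s=manip.read_state();print(s['time'],s['position'].round(1) if hasattr(s['position'],'round') else s['position'],s['contact_force'])
n=sys.argv[1]
p,d=grab_frame("scene");np.savez(f"s{n}.npz",p=p,d=d)
cv2.imwrite(f"pics/s{n}.png",cv2.resize(p[170:320,260:440],None,fx=3.3,fy=3.3,interpolation=cv2.INTER_CUBIC)[...,::-1])
t,dt=grab_frame("top");cv2.imwrite(f"pics/t{n}.png",cv2.resize(t[150:270,255:405],None,fx=4,fy=4,interpolation=cv2.INTER_CUBIC)[...,::-1]);np.savez(f"t{n}.npz",p=t,d=dt)
a=cv2.imread(f"pics/s{n}.png");b=cv2.imread(f"pics/t{n}.png");h=max(a.shape[0],b.shape[0])
E
python3 bk.py 2
```

```text
4.3167 [475.8  70.3  57. ] [-0.75856813  0.2723183  -0.46739826]
```

View pics/s2.png

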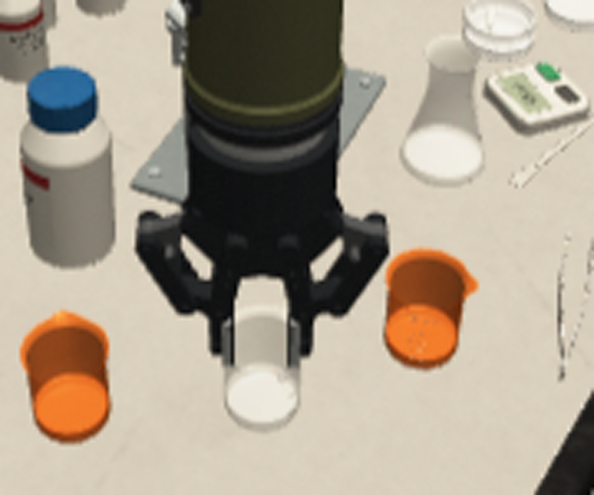

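The scene crop shows the gripper just behind the beaker, whose foot at (262,395) has not moved yet. The rim is hidden, so I'll check for tilt with the wrist camera.

```bash
cat > wr.py <<'E'
from h import *
import sys
s=manip.read_state();print(s['time'],np.round(s['position'],1),np.round(s['contact_force'],1))
c=camera_info("wrist");p,d=grab_frame("wrist");cv2.imwrite(f"pics/w{sys.argv[1]}.png",p[...,::-1][:,120:520])
np.savez(f"w{sys.argv[1]}.npz",p=p,d=d,R=c["R"],t=c["t"],K=c["intrinsics"])
for z in(0,60):
  for x in ([489,49,z],[551,-48,73]):print(x,proj("wrist",x,c)-[120,0])
E
python3 wr.py 3
```

```text
4.4167 [476.   70.1  56.9] [-0.  -1.1 -0.4]
[489, 49, 0] [194.98342839 246.78023517]
[551, -48, 73] [196.54516166 487.11875514]
[489, 49, 60] [195.06938018 293.11121622]
[551, -48, 73] [196.54516166 487.11875514]
```

View pics/w3.png

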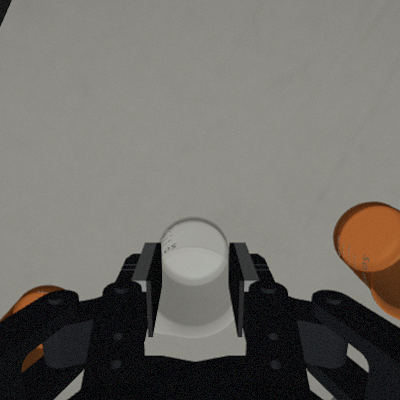

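The wrist view shows the beaker upright and unmoved, foot centre about (195,250) and rim bottom at 337, matching the projections. Contact is imminent. I'll measure the foot numerically from here on.

Call:
carry_out --deltas '[[[32,-0.002,0,0.0003,0],[32,-0.002,0,0.0003,0],[32,-0.002,0,0.0003,0],[32,-0.002,0,0.0003,0],[32,-0.002,0,0.0003,0]]]'

```text
time: 4.88
position: [481.2, 61.7, 55.4]
tcp_rot: [[-0.532, 0.847, -0.0], [0.847, 0.532, 0.0], [0.0, -0.0, -1.0]]
contact_force: [-0.3, -0.2, -0.5]
grip_width: 0.323
finger_force: 0.0
```

```bash
cat > ft.py <<'E'
from h import *
import sys
def foot(p,c):
    g=cv2.GaussianBlur(p,(3,3),0).min(2);m=(g>185).astype(np.uint8);m[:,:250]=0;m[:,390:]=0;m[:150]=0
    n,l,st,ce=cv2.connectedComponentsWithStats(m)
    out=[]
    for i in range(1,n):
        if st[i,4]>150: out.append((st[i].tolist(),ce[i].round(1).tolist()))
    return out
if __name__=="__main__":
    for n in sys.argv[1:]:
        f=np.load(f"w{n}.npz");c=dict(R=f["R"],t=f["t"],intrinsics=f["K"])
        print(n,foot(f["p"],c)); print(f["p"][200:345:5,315].min(1).tolist())
E
python3 wr.py 4 ; python3 ft.py 3 4
```

```text
4.8833 [481.2  61.7  55.4] [-0.3 -0.2 -0.5]
[489, 49, 0] [195.07928376 233.92183102]
[551, -48, 73] [196.63537735 476.74898377]
[489, 49, 60] [195.18957817 277.04150289]
[551, -48, 73] [196.63537735 476.74898377]
3 []
[138, 137, 134, 138, 108, 153, 152, 153, 152, 154, 162, 167, 166, 167, 165, 169, 143, 128, 112, 114, 113, 112, 108, 111, 109, 113, 133, 144, 136]
4 []
[137, 91, 151, 152, 152, 151, 159, 165, 165, 167, 167, 167, 166, 163, 140, 116, 111, 109, 112, 114, 114, 114, 112, 133, 140, 132, 133, 133, 133]
```

```bash
python3 - <<'E'
from h import *
f=np.load("w3.npz");c=dict(R=f["R"],t=f["t"],intrinsics=f["K"])
x=np.array([-.532,.847,0]);y=np.array([.847,.532,0]);T=np.array([476,70.1,56.9])
print("cam",-f["R"].T@f["t"],f["K"][0,0])
for h in(43,60,85):
  for a in(-11,11):
    for b in(-15,15,-21,21): print(h,a,b,(proj("w",T*[1,1,0]+[0,0,h]+a*x+b*y,c)-[120,0]).round(0))
X=cloud("w",f["d"],c)
for uv in [(195+120,235),(155+120,250),(155+120,320),(145+120,250),(140+120,270),(240+120,300)]:
    q=X[uv[1],uv[0]]; print(uv,q.round(0),"tool xy",((q-T)@x).round(1),((q-T)@y).round(1))
E
```

```text
cam [439.38875127 127.56175727 218.17558924] 346.31181879826573
43 -11 -15 [168. 254.]
43 -11 15 [223. 254.]
43 -11 -21 [157. 254.]
43 -11 21 [234. 254.]
43 11 -15 [167. 216.]
43 11 15 [224. 216.]
43 11 -21 [156. 216.]
43 11 21 [235. 216.]
60 -11 -15 [166. 269.]
60 -11 15 [225. 269.]
60 -11 -21 [154. 269.]
60 -11 21 [237. 269.]
60 11 -15 [165. 227.]
60 11 15 [227. 227.]
60 11 -21 [152. 227.]
60 11 21 [239. 227.]
85 -11 -15 [161. 295.]
85 -11 15 [230. 295.]
85 -11 -21 [147. 295.]
85 -11 21 [244. 295.]
85 11 -15 [160. 248.]
85 11 15 [232. 248.]
85 11 -21 [145. 248.]
85 11 21 [246. 248.]
(315, 235) [477.  68.  37.] tool xy -1.9 -0.2
(275, 250) [456.  71.  89.] tool xy 11.5 -16.5
(275, 320) [469.  53. 104.] tool xy -10.6 -15.5
(265, 250) [453.  69.  88.] tool xy 11.3 -20.6
(260, 270) [453.  69. 105.] tool xy 11.0 -20.1
(360, 300) [487.  81. 113.] tool xy 3.8 15.1
```

```bash
python3 - <<'E'
from h import *
x=np.array([-.532,.847,0]);y=np.array([.847,.532,0]);T=np.array([476,70.1,0])
for h in(43,60,89):
  for b in(-18,18): print(h,b,((proj("scene",T+[0,0,h]+b*y)-[260,170])*3.3).round(0))
s=np.load("s2.npz");X=cloud("scene",s["d"])
for u,v in [(215,330),(218,350),(305,340),(300,350),(215,290),(240,240)]:
    q=X[int(v/3.3+170),int(u/3.3+260)];print(u,v,q.round(0),((q-T)@x).round(1),((q-T)@y).round(1))
f=np.load("w3.npz");X=cloud("w",f["d"],dict(R=f["R"],t=f["t"],intrinsics=f["K"]))
for r in range(232,340,8): print(r,[ (X[r,u,2].round(0),((X[r,u]-T)@x).round(0)) for u in(262,270,275,358,365)])
E
```

```text
43 -18 [289. 392.]
43 18 [227. 391.]
60 -18 [289. 373.]
60 18 [226. 372.]
89 -18 [290. 339.]
89 18 [226. 338.]
215 330 [493.  89. 104.] 7.3 24.1
218 350 [491.  89.  88.] 7.8 22.5
305 340 [451.  63.  97.] 7.3 -25.1
300 350 [451.  69.  94.] 11.9 -21.4
215 290 [487.  96. 148.] 16.1 23.3
240 240 [477.  89. 184.] 15.9 11.0
232 [(np.float64(1.0), np.float64(-14.0)), (np.float64(0.0), np.float64(-14.0)), (np.float64(-1.0), np.float64(-14.0)), (np.float64(-1.0), np.float64(-14.0)), (np.float64(-0.0), np.float64(-14.0))]
240 [(np.float64(-0.0), np.float64(-20.0)), (np.float64(-0.0), np.float64(-20.0)), (np.float64(1.0), np.float64(-19.0)), (np.float64(0.0), np.float64(-20.0)), (np.float64(-0.0), np.float64(-20.0))]
248 [(np.float64(86.0), np.float64(11.0)), (np.float64(86.0), np.float64(11.0)), (np.float64(87.0), np.float64(12.0)), (np.float64(87.0), np.float64(12.0)), (np.float64(87.0), np.float64(12.0))]
256 [(np.float64(94.0), np.float64(12.0)), (np.float64(94.0), np.float64(12.0)), (np.float64(94.0), np.float64(12.0)), (np.float64(94.0), np.float64(11.0)), (np.float64(94.0), np.float64(12
[... 1289 characters left out ...]
), np.float64(-8.0)), (np.float64(113.0), np.float64(-1.0)), (np.float64(119.0), np.float64(3.0))]
320 [(np.float64(144.0), np.float64(17.0)), (np.float64(112.0), np.float64(-5.0)), (np.float64(104.0), np.float64(-11.0)), (np.float64(114.0), np.float64(-4.0)), (np.float64(119.0), np.float64(0.0))]
328 [(np.float64(148.0), np.float64(18.0)), (np.float64(114.0), np.float64(-7.0)), (np.float64(59.0), np.float64(-46.0)), (np.float64(114.0), np.float64(-7.0)), (np.float64(121.0), np.float64(-2.0))]
336 [(np.float64(150.0), np.float64(17.0)), (np.float64(114.0), np.float64(-10.0)), (np.float64(218.0), np.float64(68.0)), (np.float64(113.0), np.float64(-11.0)), (np.float64(120.0), np.float64(-5.0))]
```

Both cameras agree that the visible fingertips are at z≈86 while the reported TCP is at 57. The tips are therefore about 30 mm above the reported TCP, and the gripper was passing over the beaker without touching it. I'll go by the cameras: back off, lower 44 mm and approach again.

Call:
carry_out --deltas '[[[32,0.024,0,0,0],[32,0.025,0,0,0],[32,0,0,0.016,0],[32,0,0,0.016,0],[32,0,0,0.012,0]]]'

```text
time: 5.35
position: [454.8, 103.8, 10.9]
tcp_rot: [[-0.533, 0.846, 0.0], [0.846, 0.533, 0.0], [-0.0, 0.0, -1.0]]
contact_force: [0.1, -0.5, 0.5]
grip_width: 0.319
finger_force: 0.0
```

```bash
cat > tip.py <<'E'
from h import *
s=manip.read_state();T=np.array(s["position"]);R=np.array(s["tcp_rot"]);print(s["time"],T.round(1),np.round(s["contact_force"],1))
c=camera_info("wrist");p,d=grab_frame("wrist");X=cloud("w",d,c);L=(X-T)@R
k=(abs(L[...,0])<16)&(abs(L[...,1])<45)&(abs(L[...,1])>8)&(L[...,2]>-60)&(X[...,2]>8)&(p.max(2)<120)
P=L[k];print("tip z ahead of TCP",np.percentile(P[:,2],[50,90,98]).round(1),"y",np.percentile(P[:,1],[2,98]).round(1))
m=(abs(L[...,1])<8)&(X[...,2]>15)&(X[...,2]<65)&(abs(L[...,0])<70)
Q=X[m]
if len(Q): print("glass near wall: n",len(Q),"tool x max",np.percentile(L[m][:,0],[50,95]).round(1))
E
python3 tip.py; python3 wr.py 5
```

```text
5.35 [454.8 103.8  10.9] [ 0.1 -0.5  0.5]
tip z ahead of TCP [-44.7 -28.1 -22.8] y [-26.6  25.5]
glass near wall: n 1171 tool x max [-41.7 -40.9]
5.4 [453.4 103.4   9.1] [ 0.3 -0.3 -1. ]
[489, 49, 0] [197.48479019 344.2460719 ]
[551, -48, 73] [199.3309227  662.10783648]
[489, 49, 60] [198.14654984 441.6346832 ]
[551, -48, 73] [199.3309227  662.10783648]
```

View pics/w5.png

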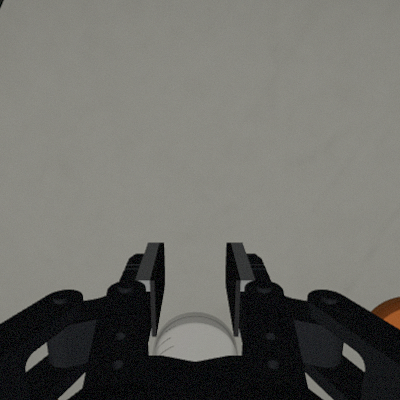

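The wrist view shows the beaker ahead of the fingers, its near rim edge at about (197,315). There is no bench contact, and the wall is 41 mm ahead as predicted. Approaching and starting the slow push.

Call:
carry_out --deltas '[[[32,-0.008,0.001,0,0],[32,-0.008,0,0,0],[32,-0.006,0,0,0],[32,-0.003,0,0,0],[32,-0.002,0,0,0]]]'

```text
time: 5.87
position: [471.5, 80.2, 12.0]
tcp_rot: [[-0.531, 0.847, 0.002], [0.847, 0.531, 0.0], [-0.001, 0.001, -1.0]]
contact_force: [0.1, -0.5, 0.1]
grip_width: 0.318
finger_force: 0.0
```

Call:
carry_out --deltas '[[[32,-0.002,0,0.0002,0],[32,-0.002,0,0.0002,0],[32,-0.002,0,0.0002,0],[32,-0.002,0,0.0002,0],[32,-0.002,0,0.0002,0]]]'

```text
time: 6.28
position: [475.5, 72.5, 10.4]
tcp_rot: [[-0.532, 0.847, -0.0], [0.847, 0.532, 0.0], [0.0, -0.0, -1.0]]
contact_force: [-0.6, 0.5, 1.8]
grip_width: 0.321
finger_force: 0.2
```

```bash
python3 tip.py; python3 bk.py 6
```

```text
6.2833 [475.5  72.5  10.4] [-0.6  0.5  1.8]
tip z ahead of TCP [-44.1 -26.7  -1.7] y [-26.5  25.5]
glass near wall: n 2902 tool x max [-8.2 -6.2]
6.3333 [475.8  72.3  10.4] [0.34959519 0.26329318 1.00815422]
```

```bash
cat > wall.py <<'E'
from h import *
s=manip.read_state();T=np.array(s["position"]);R=np.array(s["tcp_rot"]);print(s["time"],T.round(1),np.round(s["contact_force"],1))
c=camera_info("wrist");p,d=grab_frame("wrist");X=cloud("w",d,c);L=(X-T)@R
m=(abs(L[...,1])<8)&(abs(L[...,0])<60)&(X[...,2]<70)&(X[...,2]>3)
for a in range(5,65,6):
    k=m&(abs(X[...,2]-a)<3)
    if k.sum()>5: print(a,k.sum(),"x",np.median(L[k][:,0]).round(1))
g=p[...,:].min(2); print("col",g[180:345:4,318].tolist())
E
python3 wall.py
```

```text
6.4333 [475.6  72.5  10.3] [-0.1 -0.3 -0.3]
5 78 x -6.3
11 670 x -47.1
17 446 x -50.1
23 492 x -50.5
29 387 x -8.0
35 258 x -7.6
41 314 x -8.0
47 330 x -8.3
53 388 x -8.7
59 211 x -8.2
col [130, 132, 131, 132, 134, 129, 132, 133, 132, 133, 133, 129, 135, 135, 135, 129, 134, 132, 132, 99, 114, 149, 148, 147, 146, 148, 149, 149, 150, 149, 149, 149, 148, 151, 150, 166, 153, 137, 138, 115, 115, 112]
```

The wall is vertical to within noise (x≈−8 from z=29 to 59), so the beaker is sliding upright. Continuing.

Call:
carry_out --deltas '[[[32,-0.002,0,0.0002,0],[32,-0.002,0,0.0002,0],[32,-0.002,0,0.0002,0],[32,-0.002,0,0.0002,0],[32,-0.002,0,0.0002,0]]]'

```text
time: 6.9
position: [481.1, 63.9, 9.4]
tcp_rot: [[-0.532, 0.847, 0.0], [0.847, 0.532, 0.0], [-0.0, 0.0, -1.0]]
contact_force: [-0.8, 0.1, 0.3]
grip_width: 0.319
finger_force: 0.2
```

Call:
carry_out --deltas '[[[32,-0.002,0,0.0002,0],[32,-0.002,0,0.0002,0],[32,-0.002,0,0.0002,0],[32,-0.002,0,0.0002,0],[32,-0.002,0,0.0002,0]]]'

```text
time: 7.32
position: [486.3, 55.4, 8.4]
tcp_rot: [[-0.532, 0.847, -0.0], [0.847, 0.532, 0.0], [0.0, -0.0, -1.0]]
contact_force: [0.1, 1.0, 0.7]
grip_width: 0.318
finger_force: 0.2
```

```bash
python3 wall.py
```

```text
7.3167 [486.3  55.4   8.4] [0.1 1.  0.7]
5 61 x -4.5
11 574 x -47.2
17 486 x -49.1
23 510 x -49.7
29 398 x -6.4
35 289 x -6.6
41 325 x -7.1
47 363 x -7.5
53 425 x -8.1
59 221 x -8.2
col [133, 135, 133, 134, 133, 132, 129, 133, 134, 130, 133, 134, 134, 132, 132, 134, 135, 131, 112, 101, 114, 147, 150, 152, 150, 146, 150, 150, 149, 151, 149, 149, 151, 153, 152, 153, 153, 137, 144, 116, 118, 112]
```

Call:
carry_out --deltas '[[[32,0.002,0,0,0],[32,0.002,0,-0.001,0],[32,0.001,0,-0.001,0],[32,0,0,0,0],[32,0,0,0,0]]]'

```text
time: 7.78
position: [483.6, 60.1, 10.5]
tcp_rot: [[-0.532, 0.847, 0.0], [0.847, 0.532, 0.0], [-0.0, 0.0, -1.0]]
contact_force: [0.4, -0.1, -1.0]
grip_width: 0.325
finger_force: 0.0
```

```bash
python3 wall.py
```

```text
7.7833 [483.6  60.1  10.5] [ 0.4 -0.1 -1. ]
5 99 x -9.4
11 911 x -47.9
17 412 x -53.6
23 457 x -53.6
29 241 x -9.5
35 250 x -9.5
41 281 x -9.5
47 318 x -9.5
53 290 x -9.5
59 197 x -7.3
col [133, 135, 133, 134, 132, 132, 133, 132, 133, 131, 128, 132, 135, 132, 133, 135, 132, 129, 132, 128, 92, 112, 146, 149, 147, 149, 149, 150, 149, 148, 146, 147, 149, 148, 165, 160, 163, 164, 137, 135, 130, 113]
```

After backing off it stands upright again (x=−9.5 at all heights), so it tilts about 4° during a long push. I'll push in short pulses and let it settle between them.

Call:
carry_out --deltas '[[[32,-0.0025,0,0.0003,0],[32,-0.0025,0,0.0003,0],[32,-0.0025,0,0.0003,0],[32,-0.0025,0,0.0003,0],[32,-0.0025,0,0.0003,0]]]'

```text
time: 8.25
position: [490.4, 49.0, 8.8]
tcp_rot: [[-0.532, 0.847, -0.0], [0.847, 0.532, 0.0], [0.0, -0.0, -1.0]]
contact_force: [0.5, 0.5, 0.4]
grip_width: 0.323
finger_force: 0.2
```

Call:
carry_out --deltas '[[[32,-0.0025,0,0,0],[32,0.003,0,-0.0008,0],[32,0.002,0,-0.0007,0],[32,0,0,0,0],[32,0,0,0,0]]]'

```text
time: 8.67
position: [488.7, 51.6, 10.4]
tcp_rot: [[-0.532, 0.847, -0.0], [0.847, 0.532, 0.0], [0.0, -0.0, -1.0]]
contact_force: [0.2, -0.2, 0.9]
grip_width: 0.318
finger_force: 0.0
```

Call:
carry_out --deltas '[[[32,-0.003,0,0.0003,0],[32,-0.003,0,0.0003,0],[32,-0.003,0,0.0003,0],[32,-0.003,0,0.0003,0],[32,-0.003,0,0.0003,0]]]'

```text
time: 9.08
position: [497.1, 38.3, 8.9]
tcp_rot: [[-0.532, 0.847, 0.0], [0.847, 0.532, 0.0], [-0.0, 0.0, -1.0]]
contact_force: [-0.8, 0.5, 1.0]
grip_width: 0.317
finger_force: 0.2
```

Call:
carry_out --deltas '[[[32,-0.0025,0,0,0],[32,0.003,0,-0.0008,0],[32,0.002,0,-0.0007,0],[32,0,0,0,0],[32,0,0,0,0]]]'

```text
time: 9.5
position: [495.3, 41.0, 10.5]
tcp_rot: [[-0.532, 0.847, -0.0], [0.847, 0.532, 0.0], [0.0, -0.0, -1.0]]
contact_force: [0.6, -1.6, 0.1]
grip_width: 0.317
finger_force: 0.0
```

```bash
python3 wall.py
```

```text
9.5 [495.3  41.   10.5] [ 0.6 -1.6  0.1]
5 108 x -9.5
11 891 x -48.3
17 415 x -53.6
23 454 x -53.7
29 234 x -9.6
35 246 x -9.7
41 280 x -9.7
47 314 x -9.6
53 294 x -9.6
59 201 x -7.6
col [133, 131, 131, 131, 133, 136, 132, 131, 133, 134, 134, 133, 131, 134, 133, 133, 135, 134, 134, 138, 93, 111, 148, 149, 149, 149, 149, 151, 150, 149, 150, 150, 148, 147, 161, 160, 166, 163, 141, 138, 135, 108]
```

Call:
carry_out --deltas '[[[32,-0.003,0,0.0003,0],[32,-0.003,0,0.0003,0],[32,-0.003,0,0.0003,0],[32,-0.003,0,0.0003,0],[32,-0.003,0,0.0003,0]]]'

```text
time: 9.97
position: [503.8, 27.8, 8.9]
tcp_rot: [[-0.532, 0.847, 0.0], [0.847, 0.532, 0.0], [-0.0, 0.0, -1.0]]
contact_force: [-0.5, -0.1, 0.5]
grip_width: 0.32
finger_force: 0.2
```

Call:
carry_out --deltas '[[[32,-0.0025,0,0,0],[32,0.003,0,-0.0008,0],[32,0.002,0,-0.0007,0],[32,0,0,0,0],[32,0,0,0,0]]]'

```text
time: 10.38
position: [501.9, 30.4, 10.5]
tcp_rot: [[-0.532, 0.847, -0.0], [0.847, 0.532, -0.0], [0.0, -0.0, -1.0]]
contact_force: [-0.9, -1.2, -0.4]
grip_width: 0.32
finger_force: 0.0
```

Call:
carry_out --deltas '[[[32,-0.003,0,0.0003,0],[32,-0.003,0,0.0003,0],[32,-0.003,0,0.0003,0],[32,-0.003,0,0.0003,0],[32,-0.003,0,0.0003,0]]]'

```text
time: 10.8
position: [510.4, 17.2, 8.9]
tcp_rot: [[-0.532, 0.847, 0.0], [0.847, 0.532, -0.0], [-0.0, 0.0, -1.0]]
contact_force: [-0.7, 0.4, 0.4]
grip_width: 0.323
finger_force: 0.2
```

Call:
carry_out --deltas '[[[32,-0.0025,0,0,0],[32,0.003,0,-0.0008,0],[32,0.002,0,-0.0007,0],[32,0,0,0,0],[32,0,0,0,0]]]'

```text
time: 11.22
position: [508.6, 19.9, 10.5]
tcp_rot: [[-0.532, 0.846, -0.0], [0.846, 0.532, 0.0], [0.0, -0.0, -1.0]]
contact_force: [0.8, -0.2, 0.1]
grip_width: 0.317
finger_force: 0.0
```

Call:
carry_out --deltas '[[[32,-0.003,0,0.0003,0],[32,-0.003,0,0.0003,0],[32,-0.003,0,0.0003,0],[32,-0.003,0,0.0003,0],[32,-0.003,0,0.0003,0]]]'

```text
time: 11.63
position: [517.1, 6.6, 8.9]
tcp_rot: [[-0.532, 0.847, 0.0], [0.847, 0.532, -0.0], [-0.0, 0.0, -1.0]]
contact_force: [0.2, 0.6, 0.2]
grip_width: 0.319
finger_force: 0.2
```

Call:
carry_out --deltas '[[[32,-0.0025,0,0,0],[32,0.003,0,-0.0008,0],[32,0.002,0,-0.0007,0],[32,0,0,0,0],[32,0,0,0,0]]]'

```text
time: 12.05
position: [515.2, 9.3, 10.4]
tcp_rot: [[-0.532, 0.847, -0.0], [0.847, 0.532, 0.0], [0.0, -0.0, -1.0]]
contact_force: [-0.0, -1.1, -0.4]
grip_width: 0.319
finger_force: 0.0
```

Call:
carry_out --deltas '[[[32,-0.003,0,0.0003,0],[32,-0.003,0,0.0003,0],[32,-0.003,0,0.0003,0],[32,-0.003,0,0.0003,0],[32,-0.003,0,0.0003,0]]]'

```text
time: 12.47
position: [523.7, -4.0, 8.9]
tcp_rot: [[-0.532, 0.847, 0.0], [0.847, 0.532, 0.0], [-0.0, 0.0, -1.0]]
contact_force: [-0.2, 0.1, 0.3]
grip_width: 0.324
finger_force: 0.2
```

Call:
carry_out --deltas '[[[32,-0.0025,0,0,0],[32,0.003,0,-0.0008,0],[32,0.002,0,-0.0007,0],[32,0,0,0,0],[32,0,0,0,0]]]'

```text
time: 12.88
position: [521.9, -1.3, 10.4]
tcp_rot: [[-0.532, 0.847, -0.0], [0.847, 0.532, 0.0], [0.0, -0.0, -1.0]]
contact_force: [0.0, 0.2, 0.2]
grip_width: 0.317
finger_force: 0.0
```

```bash
python3 wall.py
```

```text
12.8833 [521.9  -1.3  10.4] [0.  0.2 0.2]
5 103 x -9.6
11 893 x -48.4
17 413 x -53.6
23 458 x -53.7
29 241 x -9.7
35 244 x -9.6
41 273 x -9.7
47 319 x -9.7
53 295 x -9.5
59 204 x -7.6
col [134, 135, 133, 135, 132, 131, 134, 132, 132, 132, 131, 137, 135, 133, 131, 133, 134, 134, 133, 134, 94, 110, 149, 149, 149, 143, 152, 151, 148, 146, 150, 145, 150, 151, 159, 164, 164, 165, 143, 137, 131, 111]
```

Call:
carry_out --deltas '[[[32,-0.003,0,0.0003,0],[32,-0.003,0,0.0003,0],[32,-0.003,0,0.0003,0],[32,-0.003,0,0.0003,0],[32,-0.003,0,0.0003,0]]]'

```text
time: 13.35
position: [530.4, -14.6, 8.9]
tcp_rot: [[-0.532, 0.847, 0.0], [0.847, 0.532, 0.0], [-0.0, 0.0, -1.0]]
contact_force: [-0.2, 0.8, 0.6]
grip_width: 0.32
finger_force: 0.2
```

Call:
carry_out --deltas '[[[32,-0.0025,0,0,0],[32,0.003,0,-0.0008,0],[32,0.002,0,-0.0007,0],[32,0,0,0,0],[32,0,0,0,0]]]'

```text
time: 13.77
position: [528.6, -11.9, 10.5]
tcp_rot: [[-0.532, 0.846, -0.0], [0.846, 0.532, -0.0], [0.0, -0.0, -1.0]]
contact_force: [-0.1, -0.0, 0.0]
grip_width: 0.318
finger_force: 0.0
```

Call:
carry_out --deltas '[[[32,-0.0025,0,0.0003,0],[32,-0.0025,0,0.0003,0],[32,-0.0025,0,0.0003,0],[32,-0.0025,0,0.0003,0],[32,0.003,0,-0.001,0]]]'

```text
time: 14.18
position: [533.4, -18.8, 10.1]
tcp_rot: [[-0.531, 0.847, 0.001], [0.847, 0.531, -0.0], [-0.001, 0.001, -1.0]]
contact_force: [0.8, 0.1, 0.2]
grip_width: 0.325
finger_force: 0.0
```

Call:
carry_out --deltas '[[[32,0.004,0,0,0],[32,0.01,0,0,0],[32,0.025,0,0,0],[32,0.04,0,0,0],[32,0.04,0,0,0]]]'

```text
time: 14.6
position: [468.5, 83.6, 10.2]
tcp_rot: [[-0.53, 0.848, 0.0], [0.848, 0.53, 0.0], [0.0, 0.001, -1.0]]
contact_force: [1.3, 0.8, -0.7]
grip_width: 0.321
finger_force: 0.0
```

Call:
carry_out --deltas '[[[32,0.04,0,0,0],[32,0.02,0,-0.03,0],[32,0,0,-0.04,0],[32,0,0,-0.04,0],[32,0,0,-0.02,0]]]'

```text
time: 15.02
position: [437.8, 135.2, 144.1]
tcp_rot: [[-0.534, 0.846, 0.005], [0.846, 0.534, 0.001], [-0.002, 0.005, -1.0]]
contact_force: [1.8, -0.3, 0.1]
grip_width: 0.323
finger_force: 0.0
```

```bash
python3 bk.py 7; python3 - <<'E'
import cv2
a=cv2.imread("pics/s7.png");b=cv2.imread("pics/t7.png")
import numpy as np
p=np.load("s7.npz")["p"];t=np.load("t7.npz")["p"]
A=cv2.resize(p[190:265,295:370],(600,600),interpolation=cv2.INTER_CUBIC);B=cv2.resize(t[185:240,290:345],(600,600),interpolation=cv2.INTER_CUBIC)
cv2.imwrite("pics/m7.png",cv2.resize(np.hstack([A,B]),(800,400))[...,::-1])
E
```

```text
15.0167 [437.8 135.2 144.1] [ 1.82849434 -0.31615754  0.14214148]
```

View pics/m7.png

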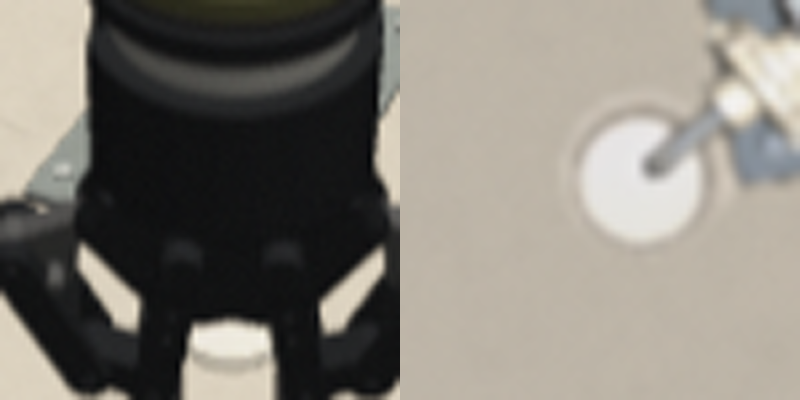

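The right half shows the beaker upright under the outlet tube: foot disc centred at about (642,179) and the tube's end elbow at about (655,167). The scene view is blocked by the arm. Measuring the remaining offset.

```bash
python3 - <<'E'
from h import *
t=np.load("t7.npz")["p"];g=t.min(2).astype(int);hsv=cv2.cvtColor(t,cv2.COLOR_RGB2HSV)
print(g[196:222,312:334])
k=((hsv[...,1]<16)&(g>205)).astype(np.uint8);k[:190]=0;k[230:]=0;k[:,:305]=0;k[:,333:]=0
pts=np.argwhere(k)[:,::-1].astype(np.float32);h=cv2.convexHull(pts);(c,r)=cv2.minEnclosingCircle(h);print(c,r,len(pts),cv2.fitEllipse(h))
print("foot",ray("top",c,3));
e=(324.6,207.5)
for z in(73,85,95):print("elbow",z,ray("top",e,z))
E
```

```text
[[168 168 168 167 168 167 167 167 165 167 168 169 169 169 168 168 167 169
  167 159 150 145]
 [167 167 167 168 167 168 168 169 170 172 174 174 175 174 172 169 168 168
  168 157 146 163]
 [166 167 166 167 167 171 176 178 178 178 176 176 176 178 178 175 172 170
  169 157 142 178]
 [167 167 167 167 170 175 179 177 174 168 162 160 160 167 174 176 178 176
  167 149 132 169]
 [167 167 169 174 177 175 168 160 158 160 157 155 154 156 158 163 172 173
  159 143 142 159]
 [166 168 173 179 176 166 158 160 172 187 192 193 188 180 165 150 149 153
  150 154 159 157]
 [166 170 177 177 164 161 177 195 209 220 224 224 223 216 194 153 134 143
  158 162 162 151]
 [168 173 175 166 162 184 209 224 226 228 228 229 229 227 197 154 142 156
  164 160 154 149]
 [169 175 169 163 183 213 226 228 228 228 230 230 228 207 171 153 157 165
  164 149 153 166]
 [172 174 161 173 208 225 228 228 228 229 230 227 205 172 154 158 164 172
  168 147 158 178]
 [177 172 160 190 221 227 228 228 228 229 228 201 162 147 152 159 172 191
  191 162 158 176]
 [179 172 168 202 225 228 228 228 228 229 226 175 129 135 147 164 194 217
  2
[... 980 characters left out ...]
171 180 183 185 179 172 168 168 167 169
  169 167 166 166]
 [167 166 167 167 168 168 168 166 164 167 163 165 166 165 166 167 168 168
  168 166 166 167]
 [166 167 167 167 167 167 168 166 166 168 165 167 170 169 168 168 167 168
  167 168 166 166]
 [167 167 168 167 167 168 167 166 167 167 166 166 167 167 167 167 167 167
  168 168 166 166]]
(322.5384521484375, 209.23077392578125) 7.787978649139404 162 ((322.5438232421875, 209.20892333984375), (15.266303062438965, 15.416128158569336), 0.1861659735441208)
foot [550.64915286 -42.10124329   3.        ]
elbow 73 [551.39285055 -46.17487433  73.        ]
elbow 85 [550.79340568 -45.95421932  85.        ]
elbow 95 [550.29386829 -45.77034015  95.        ]
```

Call:
carry_out --deltas '[[[32,0,0.03,-0.02,0],[32,0,0.04,-0.02,0],[32,0,0.04,0,0],[32,0,0.03,0,0],[32,0,0,0,0]]]'

```text
time: 15.53
position: [558.4, 210.0, 177.6]
tcp_rot: [[-0.533, 0.846, 0.004], [0.846, 0.533, 0.002], [-0.0, 0.005, -1.0]]
contact_force: [-0.1, -0.6, 0.0]
grip_width: 0.321
finger_force: 0.0
```

```bash
python3 bk.py 8; python3 - <<'E'
from h import *
p=np.load("s8.npz")["p"];t=np.load("t8.npz")["p"]
A=cv2.resize(p[195:260,305:370],(400,400),interpolation=cv2.INTER_CUBIC);B=cv2.resize(t[188:228,303:343],(400,400),interpolation=cv2.INTER_CUBIC)
for c,w in (((323.4,209.4),60),((322.54,209.2),3)): print(w,ray("top",c,w).round(1))
# guide: where project nozzle guess and rim circle centre in scene
for X in ([551.2,-46,73],[548.6,-43.8,60],[550.6,-42.1,60],[550.6,-42.1,0]):
    q=proj("scene",X);r=proj("top",X);print(X,q.round(1),((q-[305,195]+.42)*400/65).round(0),((r-[303,188]+.45)*10).round(0))
cv2.imwrite("pics/m8.png",np.hstack([A,B])[...,::-1])
E
```

```text
15.5333 [558.4 210.  177.6] [-0.13481447 -0.57126965  0.00423457]
60 [547.6 -43.4  60. ]
3 [550.7 -42.1   3. ]
[551.2, -46, 73] [337.6 228. ] [203. 206.] [220. 200.]
[548.6, -43.8, 60] [338.  233.5] [206. 240.] [210. 214.]
[550.6, -42.1, 60] [336.8 233.6] [198. 240.] [203. 206.]
[550.6, -42.1, 0] [336.7 253.1] [198. 360.] [200. 218.]
```

View pics/m8.png

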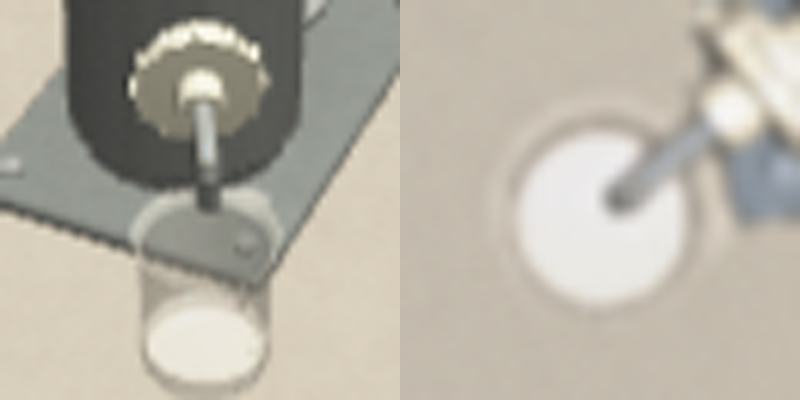

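Left: nozzle end at about (208,206), beaker rim centre about (207,240), beaker upright. Right: nozzle end at about (620,195), rim centre about (608,214). The mouth is about 4 mm short along the push direction, so I'll go back and nudge it.

Call:
carry_out --deltas '[[[32,0,-0.035,0,0],[32,0,-0.035,0.015,0],[32,0,-0.035,0.02,0],[32,0,-0.035,0.02,0],[32,0,0,0.035,0]]]'

```text
time: 16.05
position: [425.3, 128.7, 88.7]
tcp_rot: [[-0.531, 0.847, -0.006], [0.847, 0.531, -0.002], [0.002, -0.007, -1.0]]
contact_force: [-0.3, -0.5, -1.0]
grip_width: 0.319
finger_force: 0.0
```

Call:
carry_out --deltas '[[[32,0,0,0.04,0],[32,-0.03,0,0.04,0],[32,-0.04,0,0,0],[32,-0.04,0,0,0],[32,-0.03,0,0,0]]]'

```text
time: 16.47
position: [504.7, 15.8, 14.1]
tcp_rot: [[-0.532, 0.847, -0.004], [0.847, 0.532, -0.0], [0.002, -0.003, -1.0]]
contact_force: [0.8, 0.5, -0.1]
grip_width: 0.324
finger_force: 0.0
```

Call:
carry_out --deltas '[[[32,-0.015,0,0,0],[32,-0.008,0,0,0],[32,-0.004,0,0,0],[32,0,0,0,0],[32,0,0,0,0]]]'

```text
time: 16.88
position: [519.4, -4.0, 15.4]
tcp_rot: [[-0.532, 0.847, -0.002], [0.847, 0.532, 0.001], [0.001, -0.001, -1.0]]
contact_force: [0.0, 0.3, 0.3]
grip_width: 0.319
finger_force: 0.0
```

```bash
python3 wall.py
```

```text
16.8833 [519.4  -4.   15.4] [0.  0.3 0.3]
5 119 x -26.1
11 170 x -26.0
17 182 x -26.0
23 204 x -26.0
29 228 x -26.0
35 254 x -26.1
41 277 x -26.1
47 317 x -26.0
53 312 x -25.9
59 174 x -23.9
col [135, 135, 136, 133, 135, 136, 132, 133, 132, 136, 134, 132, 134, 133, 133, 133, 133, 132, 133, 135, 134, 133, 136, 135, 133, 121, 98, 113, 151, 150, 153, 150, 150, 145, 152, 152, 150, 152, 149, 150, 151, 148]
```

Call:
carry_out --deltas '[[[32,-0.004,0.004,0.002,0],[32,-0.004,0,0.002,0],[32,-0.003,0,0,0],[32,-0.002,0,0,0],[32,0,0,0,0]]]'

```text
time: 17.35
position: [531.9, -14.2, 11.5]
tcp_rot: [[-0.532, 0.847, 0.0], [0.847, 0.532, -0.0], [-0.0, 0.0, -1.0]]
contact_force: [0.0, -0.3, -0.3]
grip_width: 0.315
finger_force: 0.0
```

Call:
carry_out --deltas '[[[32,-0.002,0,0.0003,0],[32,-0.002,0,0.0003,0],[32,-0.002,0,0.0003,0],[32,-0.0015,0,0.0003,0],[32,0.003,0,-0.001,0]]]'

```text
time: 17.77
position: [534.4, -18.4, 11.2]
tcp_rot: [[-0.531, 0.847, 0.001], [0.847, 0.531, -0.0], [-0.001, 0.0, -1.0]]
contact_force: [-1.1, -0.8, 0.3]
grip_width: 0.318
finger_force: 0.0
```

Call:
carry_out --deltas '[[[32,0.003,0,0,0],[32,0.002,0,0,0],[32,0,0,0,0],[32,0,0,0,0],[32,0,0,0,0]]]'

```text
time: 18.18
position: [531.2, -13.4, 11.4]
tcp_rot: [[-0.532, 0.847, 0.0], [0.847, 0.532, -0.0], [-0.0, 0.0, -1.0]]
contact_force: [-0.5, 0.2, -1.4]
grip_width: 0.323
finger_force: 0.0
```

```bash
python3 wall.py
```

```text
18.1833 [531.2 -13.4  11.4] [-0.5  0.2 -1.4]
5 111 x -12.6
11 837 x -51.6
17 413 x -56.4
23 366 x -13.5
29 220 x -12.5
35 250 x -12.6
41 280 x -12.5
47 321 x -12.5
53 292 x -12.5
59 201 x -10.5
col [134, 129, 133, 132, 136, 135, 134, 134, 130, 133, 131, 136, 135, 132, 134, 133, 134, 133, 130, 135, 138, 98, 108, 150, 147, 149, 149, 146, 150, 149, 152, 150, 146, 150, 150, 140, 161, 164, 158, 136, 137, 123]
```

Call:
carry_out --deltas '[[[32,-0.002,-0.001,0,0],[32,-0.002,0,0,0],[32,-0.002,0,0.0003,0],[32,-0.002,0,0.0003,0],[32,-0.002,0,0.0003,0]]]'

```text
time: 18.65
position: [535.8, -22.8, 10.4]
tcp_rot: [[-0.532, 0.847, 0.0], [0.847, 0.532, 0.0], [-0.0, 0.0, -1.0]]
contact_force: [-0.4, 0.9, 0.6]
grip_width: 0.322
finger_force: 0.2
```

Call:
carry_out --deltas '[[[32,-0.0013,0,0.0003,0],[32,0.003,0,-0.001,0],[32,0.003,0,0,0],[32,0.002,0,0,0],[32,0,0,0,0]]]'

```text
time: 19.07
position: [531.4, -16.4, 11.1]
tcp_rot: [[-0.532, 0.847, -0.001], [0.847, 0.532, 0.0], [0.0, -0.0, -1.0]]
contact_force: [0.5, -0.7, -0.5]
grip_width: 0.32
finger_force: 0.0
```

```bash
python3 wall.py
```

```text
19.0667 [531.4 -16.4  11.1] [ 0.5 -0.7 -0.5]
5 114 x -12.5
11 848 x -51.8
17 409 x -56.5
23 351 x -13.3
29 219 x -12.5
35 256 x -12.5
41 278 x -12.5
47 322 x -12.5
53 299 x -12.4
59 191 x -10.3
col [133, 130, 130, 134, 133, 130, 135, 132, 131, 133, 131, 134, 136, 134, 133, 133, 132, 133, 132, 135, 135, 103, 108, 148, 148, 149, 149, 149, 151, 152, 148, 147, 148, 146, 148, 143, 157, 165, 159, 141, 134, 133]
```

The beaker now stands upright at the target to within a millimetre. Retreat, close the fingers, and go to the vent's approach point.

Call:
carry_out --deltas '[[[32,0.006,0,0,0],[32,0.015,0,0,0],[32,0.02,0,0,0],[32,0.019,0,0,0],[32,0,0,-0.02,0]]]'

```text
time: 19.53
position: [492.8, 37.0, 28.2]
tcp_rot: [[-0.533, 0.846, -0.012], [0.846, 0.533, 0.001], [0.007, -0.009, -1.0]]
contact_force: [-0.7, 0.5, 0.1]
grip_width: 0.319
finger_force: 0.0
```

Call:
carry_out --deltas '[[[0,0,0,-0.04,0],[0,0,0,-0.04,0],[0,0,0,-0.04,0],[0,0,0,-0.03,0],[0,0,0,0,0]]]'

```text
time: 19.95
position: [503.9, 35.0, 187.7]
tcp_rot: [[-0.533, 0.846, 0.013], [0.846, 0.533, 0.0], [-0.007, 0.011, -1.0]]
contact_force: [0.6, -0.3, -0.5]
grip_width: 0.005
finger_force: 0.0
```

Call:
carry_out --deltas '[[[0,-0.0292,-0.0092,0,0],[0,-0.0292,-0.0092,0,0],[0,-0.0292,-0.0092,0,0],[0,-0.0292,-0.0092,0,0],[0,-0.0292,-0.0092,0,0]]]'

```text
time: 20.37
position: [538.0, -114.1, 180.4]
tcp_rot: [[-0.533, 0.846, -0.001], [0.846, 0.533, 0.001], [0.001, -0.001, -1.0]]
contact_force: [0.2, -0.3, -0.4]
grip_width: -0.0
finger_force: 0.0
```

Call:
carry_out --deltas '[[[0,-0.0292,-0.0092,0,0],[0,0,0,0,0],[0,0,0,0,0],[0,0,0,0,0],[0,0,0,0,0]]]'

```text
time: 20.78
position: [545.6, -142.2, 180.5]
tcp_rot: [[-0.533, 0.846, -0.002], [0.846, 0.533, 0.001], [0.002, -0.001, -1.0]]
contact_force: [-0.5, 0.3, 0.4]
grip_width: -0.004
finger_force: 0.0
```

```bash
cat > tip2.py <<'E'
from h import *
s=manip.read_state();T=np.array(s["position"]);R=np.array(s["tcp_rot"]);print(s["time"],T.round(1),np.round(s["contact_force"],1),s["grip_width"])
c=camera_info("wrist");p,d=grab_frame("wrist");X=cloud("w",d,c);L=(X-T)@R
k=(abs(L[...,0])<20)&(abs(L[...,1])<30)&(L[...,2]>-60)&(L[...,2]<15)&(d>0)
P=L[k];print(len(P),"tip z",np.percentile(P[:,2],[50,90,98,100]).round(1),"x max",P[:,0].max().round(1))
Q=P[P[:,2]>np.percentile(P[:,2],80)];print("near tip y",Q[:,1].min().round(1),Q[:,1].max().round(1),"x",Q[:,0].min().round(1),Q[:,0].max().round(1))
t,dt=grab_frame("top");X=cloud("top",dt);cv2.imwrite("pics/t9.png",t[...,::-1])
g=t.min(2);hsv=cv2.cvtColor(t,cv2.COLOR_RGB2HSV);k=((hsv[...,1]<16)&(g>205)).astype(np.uint8);k[:190]=0;k[230:]=0;k[:,:305]=0;k[:,332:]=0
pts=np.argwhere(k)[:,::-1].astype(np.float32)
if len(pts)>20: e=cv2.fitEllipse(cv2.convexHull(pts));print("beaker foot px",e,ray("top",e[0],3).round(1))
E
python3 tip2.py
```

```text
20.7833 [ 545.6 -142.2  180.5] [-0.5  0.3  0.4] -0.00425186587979964
3299 tip z [-43.   -1.5   1.   14.9] x max 20.0
near tip y -13.2 30.0 x 2.3 20.0
beaker foot px ((323.5787658691406, 208.49378967285156), (15.644559860229492, 16.081735610961914), 103.1187744140625) [552.4 -44.8   3. ]
```

```bash
python3 - <<'E'
from h import *
s=manip.read_state();T=np.array(s["position"]);R=np.array(s["tcp_rot"])
c=camera_info("wrist");p,d=grab_frame("wrist");X=cloud("w",d,c);L=(X-T)@R
for u in (312,318,324,330):
    print(u,[(r,X[r,u,2].round(0).item(),L[r,u].round(0).tolist()[:2]) for r in range(205,275,6)])
E
```

```text
312 [(205, 9.0, [-29.0, -3.0]), (211, 11.0, [-34.0, -3.0]), (217, 12.0, [-40.0, -3.0]), (223, 12.0, [-47.0, -3.0]), (229, 11.0, [-53.0, -3.0]), (235, 12.0, [-60.0, -3.0]), (241, 11.0, [-67.0, -3.0]), (247, 210.0, [12.0, -2.0]), (253, 216.0, [12.0, -2.0]), (259, 222.0, [12.0, -1.0]), (265, 227.0, [12.0, -1.0]), (271, 231.0, [11.0, -1.0])]
318 [(205, 12.0, [-28.0, 3.0]), (211, 12.0, [-34.0, 3.0]), (217, 12.0, [-40.0, 3.0]), (223, 12.0, [-47.0, 3.0]), (229, 12.0, [-53.0, 3.0]), (235, 12.0, [-60.0, 3.0]), (241, 12.0, [-66.0, 3.0]), (247, 210.0, [12.0, 1.0]), (253, 216.0, [12.0, 1.0]), (259, 222.0, [12.0, 1.0]), (265, 227.0, [12.0, 1.0]), (271, 231.0, [12.0, 1.0])]
324 [(205, 11.0, [-28.0, 9.0]), (211, 12.0, [-34.0, 9.0]), (217, 12.0, [-40.0, 9.0]), (223, 12.0, [-47.0, 9.0]), (229, 13.0, [-53.0, 9.0]), (235, 11.0, [-60.0, 9.0]), (241, 13.0, [-66.0, 9.0]), (247, 209.0, [11.0, 3.0]), (253, 216.0, [12.0, 3.0]), (259, 221.0, [12.0, 3.0]), (265, 226.0, [11.0, 3.0]), (271, 231.0, [12.0, 3.0])]
330 [(205, 13.0, [-28.0, 15.0]), (211, 13.0, [-34.0, 15.0]), (217, 12.0, [-40.0, 15.0]), (223, 13.0, [-46.0, 15.0]), (229, 11.0, [-53.0, 15.0]), (235, 11.0, [-60.0, 15.0]), (241, 12.0, [-66.0, 15.0]), (247, 210.0, [12.0, 6.0]), (253, 215.0, [11.0, 6.0]), (259, 222.0, [12.0, 5.0]), (265, 227.0, [12.0, 5.0]), (271, 232.0, [12.0, 5.0])]
```

Top view puts the beaker foot 3.2 mm further along, as intended. The shut fingertips are about 27 mm above the reported TCP, so I'll descend beside the tab and sweep it.

Call:
carry_out --deltas '[[[0,0,0,0.015,0],[0,0,0,0.015,0],[0,0,0,0.013,0],[0,0,0,0,0],[0,0,0,0,0]]]'

```text
time: 21.35
position: [546.0, -142.9, 137.7]
tcp_rot: [[-0.533, 0.846, -0.002], [0.846, 0.533, 0.001], [0.001, -0.001, -1.0]]
contact_force: [0.2, -0.4, 0.5]
grip_width: 0.001
finger_force: 0.0
```

Call:
carry_out --deltas '[[[0,0.0034,0.0047,0,0],[0,0.0034,0.0046,0,0],[0,0.004,0.003,0,0],[0,0.0041,0.0031,0,0],[0,0.0032,0.0036,0,0]]]'

```text
time: 21.77
position: [553.7, -118.3, 138.8]
tcp_rot: [[-0.532, 0.847, 0.001], [0.847, 0.532, -0.001], [-0.002, 0.001, -1.0]]
contact_force: [0.1, -2.7, 0.4]
grip_width: -0.0
finger_force: 1.3
```

Call:
carry_out --deltas '[[[0,0.0032,0.0035,0,0],[0,0.0026,0.0041,0,0],[0,0.0026,0.004,0,0],[0,0.0019,0.0045,0,0],[0,0.0018,0.0044,0,0]]]'

```text
time: 22.18
position: [563.8, -96.7, 137.9]
tcp_rot: [[-0.532, 0.847, -0.001], [0.847, 0.532, 0.0], [0.001, -0.001, -1.0]]
contact_force: [-1.1, -2.5, -0.1]
grip_width: 0.001
finger_force: 1.4
```

Call:
carry_out --deltas '[[[0,0.0011,0.0047,0,0],[0,0.001,0.0047,0,0],[0,0.0002,0.0048,0,0],[0,0,0,0,0],[0,0,0,0,0]]]'

```text
time: 22.6
position: [575.4, -86.9, 137.9]
tcp_rot: [[-0.532, 0.847, 0.0], [0.847, 0.532, 0.001], [0.001, 0.001, -1.0]]
contact_force: [-0.7, -0.5, 0.2]
grip_width: -0.001
finger_force: 0.1
```

```bash
cat > tab.py <<'E'
from h import *
s=manip.read_state();print(s["time"],np.round(s["position"],1),np.round(s["contact_force"],1))
t,d=grab_frame("top");X=cloud("top",d);np.savez("tt.npz",p=t,d=d)
k=(X[...,2]>156)&(X[...,2]<190)&(t.max(2)<95);k[:140]=0;k[225:]=0;k[:,:325]=0;k[:,392:]=0
P=X[k][:,:2];H=np.array([605,-131.4]);r=np.linalg.norm(P-H,axis=1);q=P[(r>25)&(r<64)];print(len(q))
if len(q): v=q-H;a=np.degrees(np.arctan2(v[:,1],v[:,0]));print("angle med",np.percentile(a,[10,50,90]).round(1),"r",np.linalg.norm(v,axis=1).max().round(1))
E
python3 tab.py
```

```text
22.6 [575.4 -86.9 137.9] [-0.7 -0.5  0.2]
0
```

Call:
carry_out --deltas '[[[0,-0.0004,0.002,0,0],[0,-0.0005,0.002,0,0],[0,-0.0006,0.002,0,0],[0,-0.0006,0.0015,0,0],[0,0,0,0,0]]]'

```text
time: 23.07
position: [580.3, -85.8, 138.0]
tcp_rot: [[-0.532, 0.847, -0.004], [0.847, 0.532, -0.0], [0.002, -0.004, -1.0]]
contact_force: [-7.1, -1.7, 3.2]
grip_width: 0.0
finger_force: 3.3
```

Call:
carry_out --deltas '[[[0,-0.0005,0.001,0,0],[0,-0.0003,0.0005,0,0],[0,0,0,0,0],[0,0,0,0,0],[0,0,0,0,0]]]'

```text
time: 23.48
position: [580.4, -85.7, 137.9]
tcp_rot: [[-0.532, 0.847, -0.007], [0.847, 0.532, -0.0], [0.003, -0.006, -1.0]]
contact_force: [-9.0, -2.6, 4.5]
grip_width: -0.0
finger_force: 4.8
```

The tab is at its stop: the position holds while the force rises to 9 N. Backing off, rising, and going to the pump knob.

Call:
carry_out --deltas '[[[0,0.003,-0.006,0,0],[0,0.005,-0.0125,0,0],[0,0,0,-0.015,0],[0,0,0,-0.015,0],[0,0,0,-0.015,0]]]'

```text
time: 23.9
position: [564.7, -88.3, 183.7]
tcp_rot: [[-0.532, 0.847, 0.002], [0.847, 0.532, 0.001], [-0.0, 0.002, -1.0]]
contact_force: [0.5, -0.3, 0.0]
grip_width: -0.0
finger_force: 0.0
```

Call:
carry_out --deltas '[[[0,-0.0298,-0.0018,0,0],[0,-0.0298,-0.0018,0,0],[0,-0.0298,-0.0018,0,0],[0,-0.0298,-0.0018,0,0],[0,-0.0298,-0.0018,0,0]]]'

```text
time: 24.32
position: [637.4, -220.5, 183.6]
tcp_rot: [[-0.532, 0.847, 0.003], [0.847, 0.532, -0.0], [-0.002, 0.002, -1.0]]
contact_force: [0.4, -0.1, 0.6]
grip_width: 0.001
finger_force: 0.0
```

```bash
python3 tab.py
```

```text
24.3167 [ 637.4 -220.5  183.6] [ 0.4 -0.1  0.6]
47
angle med [ 94.2  97.6 100.3] r 58.1
```

The vent reads 97.6° in the world frame, which is the shut position. Starting the first stroke slowly.

Call:
carry_out --deltas '[[[0,0.0027,-0.0028,0.01,0],[0,0,0,0.01,0],[0,0,0,0.008,0],[0,0,0,0.004,0],[0,0,0,0,0]]]'

```text
time: 24.78
position: [631.5, -218.2, 150.8]
tcp_rot: [[-0.533, 0.846, 0.0], [0.846, 0.533, -0.001], [-0.001, -0.001, -1.0]]
contact_force: [-0.8, -2.1, 6.5]
grip_width: -0.004
finger_force: 3.0
```

Call:
carry_out --deltas '[[[0,0,0,0.005,0],[0,0,0,0.005,0],[0,0,0,0.005,0],[0,0,0,0.005,0],[0,0,0,0,0]]]'

```text
time: 25.2
position: [631.7, -218.2, 134.1]
tcp_rot: [[-0.533, 0.846, 0.002], [0.846, 0.533, -0.002], [-0.003, 0.001, -1.0]]
contact_force: [-4.6, 0.0, 17.1]
grip_width: -0.003
finger_force: 8.7
```

Call:
carry_out --deltas '[[[0,0,0,0.002,0],[0,0,0,0,0],[0,0,0,-0.015,0],[0,0,0,-0.015,0],[0,0,0,-0.01,0]]]'

```text
time: 25.62
position: [631.5, -217.0, 170.0]
tcp_rot: [[-0.533, 0.846, 0.001], [0.846, 0.533, 0.0], [0.0, 0.001, -1.0]]
contact_force: [-0.1, -0.3, 0.4]
grip_width: -0.0
finger_force: 0.0
```

```bash
cat > pin.py <<'E'
from h import *
s=manip.read_state();print(s["time"],np.round(s["position"],1),np.round(s["contact_force"],1))
t,d=grab_frame("top");X=cloud("top",d);r=np.hypot(X[...,0]-605,X[...,1]+131.4)
k=(r<14)&(X[...,2]>150)&(X[...,2]<230);z=X[k][:,2];print("hub n",k.sum(),"z",np.percentile(z,[50,90,100]).round(1) if len(z) else None)
r=np.hypot(X[...,0]-633.5,X[...,1]+219.7);k=(r<26)&(X[...,2]>140)&(X[...,2]<190)&(t.max(2)<90);z=X[k][:,2];print("knob",k.sum(),np.percentile(z,[10,50,90]).round(1) if len(z) else None)
E
python3 pin.py
```

```text
25.6167 [ 631.5 -217.   170. ] [-0.1 -0.3  0.4]
hub n 134 z [165.3 172.4 180.9]
knob 43 [173.5 175.6 177.6]
```

Call:
carry_out --deltas '[[[0,-0.003,0,0.016,0],[0,0,0,0.016,0],[0,0,0,0.009,0],[0,0,0,0,0],[0,0,0,0,0]]]'

```text
time: 26.08
position: [636.1, -220.7, 134.0]
tcp_rot: [[-0.533, 0.846, 0.008], [0.846, 0.533, -0.002], [-0.006, 0.006, -1.0]]
contact_force: [-4.5, 3.0, 25.6]
grip_width: -0.005
finger_force: 13.3
```

Call:
carry_out --deltas '[[[0,0,0,-0.016,0],[0,0,0,-0.016,0],[0,0,0,-0.009,0],[0,0,0,0,0],[0,0,0,0,0]]]'

```text
time: 26.5
position: [633.3, -220.7, 168.6]
tcp_rot: [[-0.532, 0.847, -0.0], [0.847, 0.532, 0.0], [0.0, -0.0, -1.0]]
contact_force: [0.1, -0.7, -0.5]
grip_width: -0.001
finger_force: 0.0
```

Call:
carry_out --deltas '[[[0,0,0,0.016,0],[0,0,0,0.016,0],[0,0,0,0.009,0],[0,0,0,0,0],[0,0,0,0,0]]]'

```text
time: 26.92
position: [635.3, -221.6, 134.0]
tcp_rot: [[-0.532, 0.847, 0.006], [0.847, 0.532, -0.002], [-0.006, 0.004, -1.0]]
contact_force: [-6.2, 3.2, 31.8]
grip_width: 0.005
finger_force: 15.4
```

Call:
carry_out --deltas '[[[0,0,0,-0.016,0],[0,0,0,-0.016,0],[0,0,0,-0.009,0],[0,0,0,0,0],[0,0,0,0,0]]]'

```text
time: 27.33
position: [633.2, -220.9, 168.1]
tcp_rot: [[-0.532, 0.847, -0.001], [0.847, 0.532, 0.0], [0.001, -0.001, -1.0]]
contact_force: [-0.5, 0.6, -0.8]
grip_width: -0.0
finger_force: 0.0
```

```bash
python3 pin.py; python3 - <<'E'
from h import *
d=np.load("tt.npz")["d"];X=cloud("top",d);r=np.hypot(X[...,0]-605,X[...,1]+131.4);k=(r<14)&(X[...,2]>150)
print("before",np.percentile(X[k][:,2],[50,90,100]).round(1))
E
```

```text
27.3333 [ 633.2 -220.9  168.1] [-0.5  0.6 -0.8]
hub n 137 z [164.9 188.4 192.8]
knob 69 [173.9 175.7 177.9]
before [571.  628.9 633.2]
```

The stroke bottoms at TCP z=134 and the pin is rising. Five more strokes.

Call:
carry_out --deltas '[[[0,0,0,0.016,0],[0,0,0,0.016,0],[0,0,0,0.0075,0],[0,0,0,0,0],[0,0,0,0,0]]]'

```text
time: 27.8
position: [634.9, -221.7, 134.0]
tcp_rot: [[-0.532, 0.847, 0.005], [0.847, 0.532, -0.002], [-0.004, 0.003, -1.0]]
contact_force: [-4.8, 3.0, 24.8]
grip_width: -0.003
finger_force: 12.5
```

Call:
carry_out --deltas '[[[0,0,0,-0.016,0],[0,0,0,-0.016,0],[0,0,0,-0.0075,0],[0,0,0,0,0],[0,0,0,0,0]]]'

```text
time: 28.22
position: [633.1, -220.9, 168.0]
tcp_rot: [[-0.532, 0.847, -0.001], [0.847, 0.532, 0.001], [0.001, -0.001, -1.0]]
contact_force: [0.9, -0.1, 0.3]
grip_width: -0.003
finger_force: 0.0
```

Call:
carry_out --deltas '[[[0,0,0,0.016,0],[0,0,0,0.016,0],[0,0,0,0.0075,0],[0,0,0,0,0],[0,0,0,0,0]]]'

```text
time: 28.63
position: [635.1, -221.8, 134.0]
tcp_rot: [[-0.532, 0.847, 0.005], [0.847, 0.532, -0.002], [-0.005, 0.003, -1.0]]
contact_force: [-3.5, 1.4, 24.7]
grip_width: -0.003
finger_force: 12.6
```

Call:
carry_out --deltas '[[[0,0,0,-0.016,0],[0,0,0,-0.016,0],[0,0,0,-0.0075,0],[0,0,0,0,0],[0,0,0,0,0]]]'

```text
time: 29.05
position: [633.0, -220.9, 167.9]
tcp_rot: [[-0.532, 0.847, -0.001], [0.847, 0.532, 0.001], [0.001, -0.001, -1.0]]
contact_force: [0.3, -0.6, 0.6]
grip_width: 0.001
finger_force: 0.0
```

Call:
carry_out --deltas '[[[0,0,0,0.016,0],[0,0,0,0.016,0],[0,0,0,0.0075,0],[0,0,0,0,0],[0,0,0,0,0]]]'

```text
time: 29.47
position: [635.1, -221.8, 134.0]
tcp_rot: [[-0.532, 0.847, 0.005], [0.847, 0.532, -0.002], [-0.005, 0.003, -1.0]]
contact_force: [-4.4, 2.7, 26.3]
grip_width: -0.001
finger_force: 12.7
```

Call:
carry_out --deltas '[[[0,0,0,-0.016,0],[0,0,0,-0.016,0],[0,0,0,-0.0075,0],[0,0,0,0,0],[0,0,0,0,0]]]'

```text
time: 29.88
position: [633.0, -220.9, 167.9]
tcp_rot: [[-0.532, 0.847, -0.001], [0.847, 0.532, 0.001], [0.001, -0.001, -1.0]]
contact_force: [-0.4, -0.2, -0.2]
grip_width: 0.001
finger_force: 0.0
```

Call:
carry_out --deltas '[[[0,0,0,0.016,0],[0,0,0,0.016,0],[0,0,0,0.0075,0],[0,0,0,0,0],[0,0,0,0,0]]]'

```text
time: 30.3
position: [635.1, -221.7, 134.0]
tcp_rot: [[-0.532, 0.847, 0.005], [0.847, 0.532, -0.002], [-0.005, 0.003, -1.0]]
contact_force: [-3.7, 1.7, 25.6]
grip_width: 0.001
finger_force: 12.7
```

Call:
carry_out --deltas '[[[0,0,0,-0.016,0],[0,0,0,-0.016,0],[0,0,0,-0.0075,0],[0,0,0,0,0],[0,0,0,0,0]]]'

```text
time: 30.72
position: [633.0, -220.9, 167.9]
tcp_rot: [[-0.532, 0.847, -0.001], [0.847, 0.532, 0.001], [0.001, -0.001, -1.0]]
contact_force: [-1.0, 0.2, -0.6]
grip_width: 0.001
finger_force: 0.0
```

Call:
carry_out --deltas '[[[0,0,0,0.016,0],[0,0,0,0.016,0],[0,0,0,0.0075,0],[0,0,0,0,0],[0,0,0,0,0]]]'

```text
time: 31.13
position: [635.0, -221.7, 134.0]
tcp_rot: [[-0.532, 0.847, 0.005], [0.847, 0.532, -0.002], [-0.005, 0.003, -1.0]]
contact_force: [-4.6, 2.1, 24.9]
grip_width: 0.001
finger_force: 12.7
```

Call:
carry_out --deltas '[[[0,0,0,-0.016,0],[0,0,0,-0.016,0],[0,0,0,-0.0075,0],[0,0,0,0,0],[0,0,0,0,0]]]'

```text
time: 31.55
position: [633.0, -220.9, 167.9]
tcp_rot: [[-0.532, 0.847, -0.001], [0.847, 0.532, 0.001], [0.001, -0.001, -1.0]]
contact_force: [0.1, -0.1, 0.5]
grip_width: -0.0
finger_force: 0.0
```

```bash
python3 pin.py
```

```text
31.55 [ 633.  -220.9  167.9] [ 0.1 -0.1  0.5]
hub n 130 z [165.3 198.2 201.9]
knob 71 [173.  175.4 178.1]
```

Call:
carry_out --deltas '[[[0,0,0,0.016,0],[0,0,0,0.016,0],[0,0,0,0.0075,0],[0,0,0,0,0],[0,0,0,0,0]]]'

```text
time: 32.02
position: [634.9, -221.7, 134.0]
tcp_rot: [[-0.532, 0.847, 0.005], [0.847, 0.532, -0.002], [-0.004, 0.003, -1.0]]
contact_force: [-5.4, 1.8, 24.9]
grip_width: 0.001
finger_force: 12.3
```

Call:
carry_out --deltas '[[[0,0,0,-0.016,0],[0,0,0,-0.016,0],[0,0,0,-0.0075,0],[0,0,0,0,0],[0,0,0,0,0]]]'

```text
time: 32.43
position: [633.1, -221.0, 168.0]
tcp_rot: [[-0.532, 0.847, -0.001], [0.847, 0.532, 0.0], [0.001, -0.001, -1.0]]
contact_force: [-0.4, 0.7, -0.4]
grip_width: -0.001
finger_force: 0.0
```

Call:
carry_out --deltas '[[[0,0,0,-0.02,0],[0,0,0,-0.03,0],[0,0,0,-0.03,0],[0,-0.03,0.01,0,0],[0,-0.03,0.01,0,0]]]'

```text
time: 32.85
position: [683.0, -261.0, 251.1]
tcp_rot: [[-0.533, 0.846, 0.002], [0.846, 0.533, -0.001], [-0.002, 0.002, -1.0]]
contact_force: [1.2, 0.1, 0.2]
grip_width: -0.004
finger_force: 0.0
```

Call:
carry_out --deltas '[[[0,-0.03,0,0,0],[0,-0.03,0,0,0],[0,0,0,0,0],[0,0,0,0,0],[0,0,0,0,0]]]'

```text
time: 33.27
position: [713.4, -311.4, 246.6]
tcp_rot: [[-0.532, 0.847, -0.004], [0.847, 0.532, 0.002], [0.004, -0.002, -1.0]]
contact_force: [0.4, -0.2, 0.3]
grip_width: -0.005
finger_force: 0.0
```

```bash
python3 pin.py; python3 tab.py; python3 - <<'E'
from h import *
t=np.load("tt.npz")["p"];g=t.min(2);hsv=cv2.cvtColor(t,cv2.COLOR_RGB2HSV);k=((hsv[...,1]<16)&(g>205)).astype(np.uint8);k[:190]=0;k[230:]=0;k[:,:305]=0;k[:,332:]=0
e=cv2.fitEllipse(cv2.convexHull(np.argwhere(k)[:,::-1].astype(np.float32)));print(e,ray("top",e[0],3).round(1))
p,d=grab_frame("scene");A=cv2.resize(p[130:265,270:405],(540,540),interpolation=cv2.INTER_CUBIC);cv2.imwrite("pics/f.png",A[...,::-1])
E
```

```text
33.2667 [ 713.4 -311.4  246.6] [ 0.4 -0.2  0.3]
hub n 132 z [165.2 196.4 203.9]
knob 298 [173.4 176.3 178.6]
33.3167 [ 713.3 -311.   247.5] [-0.3 -0.3  0.2]
48
angle med [ 94.   97.8 100.9] r 58.3
((323.5968933105469, 208.54052734375), (15.932758331298828, 16.6289119720459), 151.2840118408203) [552.3 -44.8   3. ]
```

View pics/f.png

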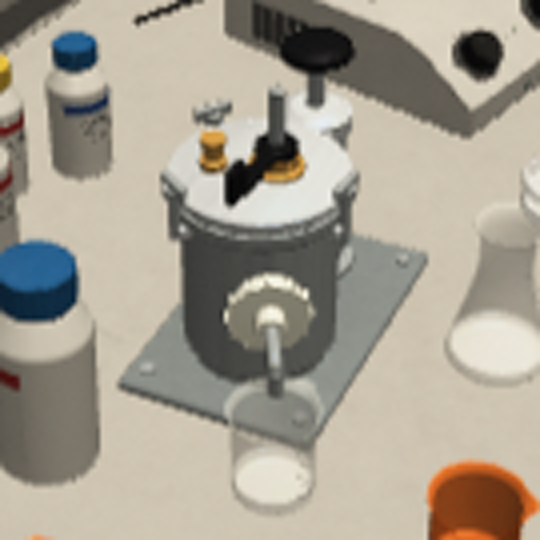

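The final view shows the pin fully out (277,110), the knob up (317,48), the vent handle shut at the stop (pointing to the unit's left), and the beaker upright under the nozzle end (277,390), about 2 mm off centre. The flask and bottle are undisturbed. Handing in.

```bash
python3 -c "
from rig import manip
print(manip.finish_job())"
```

```text
the job is handed in; nothing more can be done
None
```

The job is handed in at 33 s: the beaker stands upright under the nozzle (mouth about 2 mm off centre), the vent is shut against its stop, the pin is fully out after nine strokes, the knob is up, and the flask and bottle were not touched.

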